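# Complete the row of jars on the bench shelf

## Task

Fill the gap in the row on the low aluminium shelf with the two loose jars, the one standing and the one lying on the bench, so that all four stand upright, caps up, in one straight, evenly spaced row, in either order. Stand the fallen jar up on the bench top first and let go of it, then take it again from above to shelve it. Set the jars down gently, keep the two jars already in the row where they are, and leave everything else on the bench alone.

Things in the scene. Friction and masses are not known exactly. Their poses are not given: they have to be found in the camera images.
- shelf: low fixed aluminium shelf on the bench, 130 mm deep (its x axis, which points to the back), 310 mm long (its y axis, to the left along the row). Origin at the centre of its underside on the bench top, z up; the board's upper face is 40 mm above the origin. Lips round the board stand 6 to 12 mm above it (back and ends highest). The row runs along the middle of the board, x = 0.
- row_jar_right: jar already in the row, at the right end (negative y of the shelf): white plastic jar with a fixed blue screw cap: round, 62 mm in diameter, 90 mm high with the cap, 0.16 kg before it varies by up to a third. The straight body takes up the lowest 70 mm and is where to grip it; the cap (70 to 90 mm) has no contact. Origin at the centre of the jar's base, its z axis runs along the jar from base to cap.
- row_jar_left: jar already in the row, at the left end; the same kind of jar. The two end jars are 206 to 214 mm apart between their axes, so two more jars fit between them with 7 to 9 mm between neighbours.
- standing_jar: loose jar standing on the bench top in front of the shelf; the same kind of jar, same origin and axes. Farther right and back, from about x 0.47 on and y -0.08 outwards, a raised platform with an instrument on it is in the way of low moves.
- fallen_jar: loose jar lying on its side on the bench top, left of and in front of the shelf, cap pointing roughly left (+y); the same kind of jar, same origin and axes, so its origin (centre of the base) lies 31 mm above the bench top.
- petri_dish: clear round lidded culture dish, 88 mm across, 15 mm high, on the bench top between the loose jars; a bystander to be left alone. Origin at the centre of its underside.
- tape_roll: roll of white tape lying flat, 84 mm across, 24 mm high, left of the shelf; a bystander to be left alone. Origin at the centre of its underside.
- timer: white digital timer, 66 x 66 x 20 mm, at the right front of the bench; a bystander to be left alone. Origin at the centre of its underside.
- beaker: plastic beaker, 66 mm across, 77 mm high, to the left of the shelf; a bystander to be left alone. Origin at the centre of its underside.
Mind the look-alikes: they are no part of the job. What is shaped like the standing_jar but yellow is not meant. Leave any orange look-alike of the fallen_jar alone.

How it is judged:
By the outcome, as a careful person would: the job done as asked, in the order asked, and still so for the second after the job is handed in, with the robot touching nothing.
It also fails if it takes over 64 s, if anything falls off the work surface, if the arm or the gripper's body presses on something with over 40 N, if the wrist force passes 120 N, or if a joint passes its speed limit or range.

## Robot

A 6-joint arm with a two-finger parallel gripper is mounted at the origin on a cart in front of the work surface, level with it; the furniture and walls round the work are solid. World frame = base frame: x ahead of the robot, y to its left, z up, the work surface at z = 0. Lengths are in mm, angles in rad, forces in N, time in s.
With the tool pointing down it reaches from about 375 to 925 mm from the base axis. Payload 5.7 kg.
Tool frame: the origin (TCP) lies between the finger pads; the fingertips stand ahead of it and the grasp point (between the pads) lies 8 mm behind it (robot.tcp_to_tips is the y of the fingertips in the tool frame, in mm); y points along the fingers, z is the direction in which the jaws open and shut, and the axes are right-handed (so a half turn about y gives the same grasp; the last joint's range is limited). The gripper opens to 88 mm and grips with 3 to 60 N. Pads are 20 mm wide; open, the fingers measure 115 mm over their backs; the gripper's body (75 mm by 178 mm) begins 61 mm behind the grasp point.
Start: joints at [1.06, 0.359, 1.51, -0, 1.272, -0.115], TCP at [231.318, 553.584, 233.623] pointing down, gripper open.
Joint ranges: [-2.97, 2.97], [-1.01, 2.36], [0.21, 2.38], [-0.96, 4.11], [0.2, 2.71], [-2.98, 2.98]. Speed limits (rad/s): [2.39, 2.39, 3.14, 3.14, 3.14, 3.14].

## Interface

Orientations are given as a rotation vector (axis times angle).
In Python, from plant import robot gives the robot as it stands.
- The arm moves only by the tool jog_arm, never from a script. Its argument "moves" is a list of rows, each a list of 3 entries, a list of its own where there are three numbers: the opening, from 0 (shut) to 1 (fully open), then the shift along the tool's x, y, z in m, then the turn, a rotation vector about the tool's x, y, z in degrees. In form: [[fingers, [tx, ty, tz], [ax, ay, az]], ...]. A call has 1 to 12 rows; each row is the pose to reach, as a shift and turn from the pose commanded when the call began, along the tool's axes at that moment; what a row does not reach only later rows make up. A row lasts 1/8 s, in which the tool goes at most 62.5 mm and 10.7 degrees, less where a joint would pass 70% of its speed; a pose out of reach is approached as far as the arm can. A call with a gripper value outside its range is refused whole. The fingers move at their own pace and stop on an object; the grip force is fixed at half the most. Time passes only in rows, so rows that repeat a pose let the fingers close. It gives the time, the measured TCP pose, the force and the opening at its end, in the units of the state.
- robot.state(): the state, without advancing time (a new reading comes with each control period).
- robot.read_camera(name): name is "scene" or "top"; returns a dict with "pixels" (420x560x3 uint8, red, green, blue), "fx", "fy", "cx", "cy" (pixels), "dist_coeffs" ([k1, k2, p1, p2, k3] as OpenCV has them; the pictures are not rectified), "R" (3x3) and "t" (3): a world point X has camera coordinates R X + t. Camera axes: x right, y down, z forward; pixel columns grow to the right and rows downward; lengths in mm; the calibration is good to about 2 mm. A picture is of the moment at which its call begins. There is no depth.
- robot.sign_off(): hands the job in, once; it reports no verdict.
Trained networks look in a picture, given as the dict that the camera call returned (one of the last four; its "shot" number tells which), for a name from the list of things; names that differ only in an ending like _2 or _b are one class to them, and where a whole thing is asked for, a point or a joint stands for the part that bears it (a point fixed in the world has none). Each returns a list of dicts, best first, with "conf" (0 to 1); they miss things now and then, are a little off and sometimes report something else, mostly with a low value. They report only what shows in the picture. A call takes as long as a camera call. They do not tell look-alikes from the thing itself.
- robot.recognise(picture, query): "location" ([x, y, z] in mm, in the coordinates of the camera as it stood for that picture, good to about 4 mm: the middle of the surface that is visible of it).
The state is a dict: "t": time; "joint_positions": joint angles; "dq": joint speeds; "effort": joint torques, N m; "tcp_pos": TCP position; "tool_rot": TCP orientation; "wrist_force": force on the tool from outside, world axes, zero at the start; "ft_torque": the same for the moment, N m; "gripper_width": finger opening in mm.
Only numpy, scipy, OpenCV 4.12 (cv2) and the standard library are available. Lean on these libraries where they do the work, as an engineer would, in place of code of your own. Each camera call takes 0.05 s, during which the arm holds its last target.

## Working session

There is one attempt and no reset: what is moved stays moved. The work goes in short steps, Python scripts to look and compute and a tool call to move; the robot and the scene stay as the last step left them, time stands still between calls to the robot, and variables do not carry over. Pictures are saved under pics/ and viewed, and the job is handed in when it is done.

Besides the shell and the picture viewer there is one more tool, called as name(argument=value, ...), one argument or row to a line, values as JSON. jog_arm: Moves the arm, as the interface text tells. Its arguments: {"type":"object","properties":{"moves":{"type":"array"}},"required":["moves"]}

```bash
ls; mkdir -p pics
python3 - <<'E'
from plant import robot
import cv2,numpy as np
s=robot.state(); print(s, robot.tcp_to_tips)
for n in ("scene","top"):
    p=robot.read_camera(n)
    cv2.imwrite(f"pics/{n}0.png",p["pixels"][:,:,::-1])
    R=np.array(p["R"]);t=np.array(p["t"])
    print(n,p["fx"],p["dist_coeffs"],"cam at",-R.T@t)
    for q in ["shelf","row_jar_right","standing_jar","fallen_jar","petri_dish","tape_roll","timer","beaker"]:
        for d in robot.recognise(p,q):
            X=np.array(d["location"]); W=R.T@(X-t)
            uv=cv2.projectPoints(X.reshape(1,3),np.zeros(3),np.zeros(3),np.array([[p["fx"],0,p["cx"]],[0,p["fy"],p["cy"]],[0,0,1.]]),np.array(p["dist_coeffs"]))[0].ravel()
            print(q,round(d["conf"],2),W.round(0),uv.round(0))
print(robot.state()["t"])
E
```

```text
pics
{'t': 0.0, 'joint_positions': array([ 1.05992988e+00,  3.59488274e-01,  1.51141344e+00, -6.51041134e-06,
        1.27248617e+00, -1.15123306e-01]), 'dq': array([ 0.00023581,  0.00011654, -0.0003772 , -0.00097422,  0.00335153,
       -0.00046614]), 'effort': array([-1.29174197e-03, -5.15370119e+01, -2.70729572e+01,  6.73246267e-02,
        3.50267615e-02, -1.35130931e-04]), 'tcp_pos': array([230.99476297, 553.03934409, 232.82675757]), 'tool_rot': array([-1.55012532,  0.31095212, -0.31008831]), 'wrist_force': array([ 0.48157911,  0.63623854, -0.3159344 ]), 'ft_torque': array([-0.02876861, -0.02696984,  0.00161384]), 'gripper_width': 87.94629446035954} 11.0
scene 518.505496086168 [-0.17157077  0.          0.          0.          0.        ] cam at [ -225.67254844 -1087.80495978  1081.73253746]
shelf 0.85 [595. 159.  41.] [268. 186.]
row_jar_right 0.48 [611.  14. 127.] [297. 184.]
standing_jar 0.78 [ 410. -482.   74.] [344. 321.]
standing_jar 0.68 [444. -28.  63.] [260. 224.]
fallen_jar 0.89 [429. 332.  52.] [203. 174.]
petri_dish 0.78 [431. 157.   3.] [228. 210.]
tape_roll 0.71 [564. 466.  22.] [219. 154.]
tape_roll 0.19 [659. 380.  59.] [251. 149.]
timer 0.95 [ 410. -219.   21.] [285. 274.]
beaker 0.6 [660. 380.  58.] [251. 149.]
top 497.817138810427 [0.05620934 0.         0.         0.         0.        ] cam at [ 401.09415761   31.82493936 1742.30621865]
shelf 0.7 [620. 127.  42.] [251. 186.]
row_jar_right 0.78 [619.  22. 133.] [282. 183.]
standing_jar 0.93 [ 419. -455.   93.] [428. 244.]
standing_jar 0.68 [453.  -8.  90.] [291. 234.]
fallen_jar 0.86 [434. 525.  57.] [133. 241.]
fallen_jar 0.78 [432. 364.  58.] [181. 241.]
petri_dish 0.69 [429. 166.   2.] [241. 242.]
tape_roll 0.58 [564. 480.  28.] [150. 203.]
timer 0.68 [ 414. -209.   18.] [349. 246.]
beaker 0.88 [672. 404.  26.] [172. 172.]
0.9
```

View pics/scene0.png

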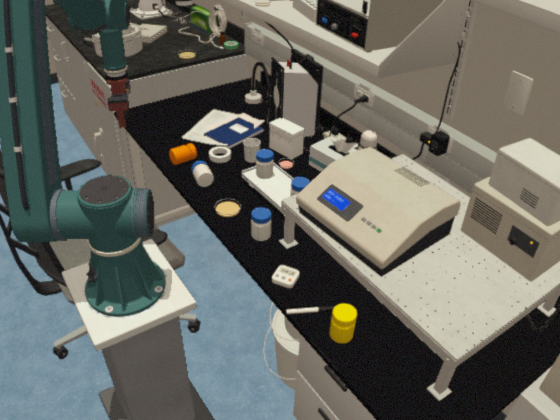

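View pics/top0.png

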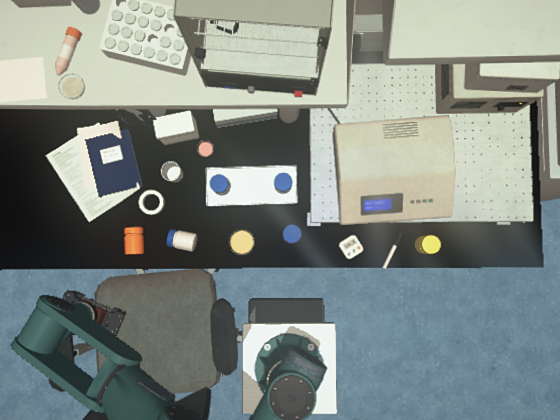

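Run:
```python
import cv2
a=cv2.imread("pics/top0.png")[140:280,100:320]
cv2.imwrite("pics/top0z.png",cv2.resize(a,None,fx=3.6,fy=3.6,interpolation=cv2.INTER_CUBIC))
a=cv2.imread("pics/scene0.png")[120:260,170:330]
cv2.imwrite("pics/scene0z.png",cv2.resize(a,None,fx=4.2,fy=4.2,interpolation=cv2.INTER_CUBIC))
```

```text
(no output)
```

View pics/top0z.png

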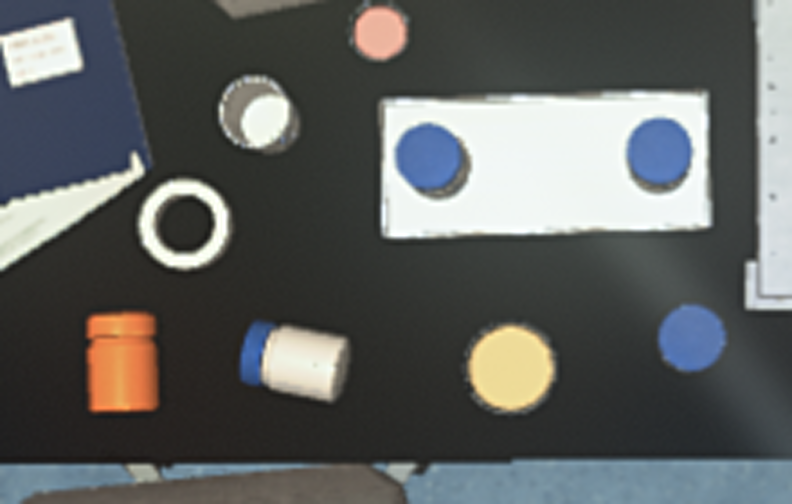

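View pics/scene0z.png

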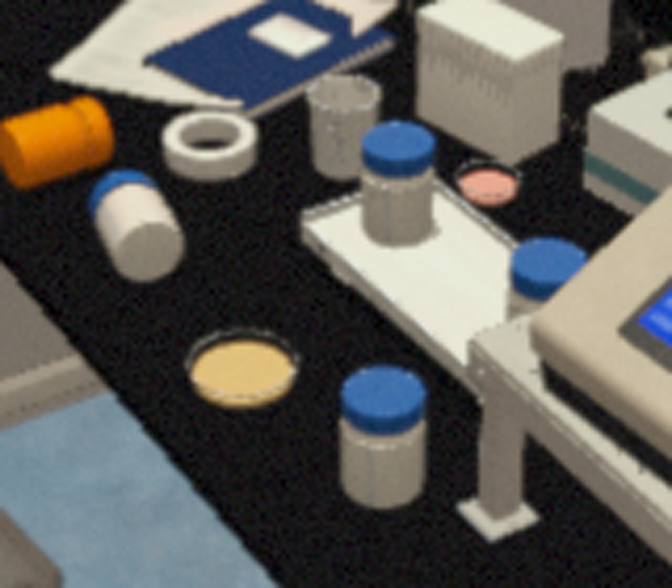

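Scene view: standing jar at (260,224), fallen jar at (203,174) with its cap away left, yellow look-alike at (344,321), orange one at (182,153). Top view: row caps at (219,184) and (283,183), the standing cap at (291,234), and the fallen jar at (182,240). Next I'll fit the poses accurately.

```bash
cat > h.py <<'E'
import numpy as np,cv2
from scipy.optimize import least_squares, minimize
from scipy.spatial.transform import Rotation as Ro
def proj(p,X):
    K=np.array([[p["fx"],0,p["cx"]],[0,p["fy"],p["cy"]],[0,0,1.]])
    rv=cv2.Rodrigues(np.array(p["R"]))[0]
    return cv2.projectPoints(np.asarray(X,float).reshape(-1,3),rv,np.array(p["t"],float),K,np.array(p["dist_coeffs"]))[0].reshape(-1,2)
a=np.linspace(0,2*np.pi,48,endpoint=False)
def cyl(o,ax,h0,h1,r=31):
    ax=np.array(ax,float);ax/=np.linalg.norm(ax)
    u=np.cross(ax,[0.3,0.5,0.8]);u/=np.linalg.norm(u);v=np.cross(ax,u)
    c=np.outer(np.cos(a),u)+np.outer(np.sin(a),v)
    return np.vstack([o+h0*ax+r*c,o+h1*ax+r*c])
def blue(p):
    im=p["pixels"].astype(int); r,g,b=im[...,0],im[...,1],im[...,2]
    return ((b>90)&(b-r>50)&(b-g>20)).astype(np.uint8)
def blueness(p):
    im=p["pixels"].astype(float); return np.clip((im[...,2]-im[...,0])/110.,0,1)
def white(p):
    im=p["pixels"].astype(int); return ((im.min(2)>110)&(im.max(2)-im.min(2)<60)).astype(np.uint8)
def cen(pts):
    m=cv2.moments(cv2.convexHull(pts.astype(np.float32)));return np.array([m["m10"],m["m01"]])/m["m00"],m["m00"]
def blobs(m,amin=60):
    n,l,s,c=cv2.connectedComponentsWithStats(m);return [(c[i],s[i,4],l==i) for i in range(1,n) if s[i,4]>=amin]
def capfit(p,uv,zbase,x0,r=31,near=14):
    b=[q for q in blobs(blue(p),30) if np.hypot(*(q[0]-uv))<near]
    if not b: return None
    q=min(b,key=lambda q:np.hypot(*(q[0]-uv)))
    f=lambda x:cen(proj(p,cyl(np.array([x[0],x[1],zbase]),[0,0,1],70,90,r)))[0]-q[0]
    s=least_squares(f,x0[:2]); A=cen(proj(p,cyl(np.array([*s.x,zbase]),[0,0,1],70,90,r)))[1]
    return s.x.round(1),q[1],round(A)
E
python3 - <<'E'
from plant import robot
from h import *
print([n for n in dir(robot) if n[0]!='_'])
print(Ro.from_rotvec(robot.state()["tool_rot"]).as_matrix().round(3))
T=robot.read_camera("top");S=robot.read_camera("scene")
import pickle;pickle.dump((T,S),open("im0.pkl","wb"))
for p in (T,S): print([(q[0].round(1),q[1]) for q in blobs(blue(p),20)])
for nm,x0,zb in (("rowL",[617,230],40),("rowR",[617,20],40),("stand",[450,-10],0)):
    for p in (T,S):
        uv=cen(proj(p,cyl(np.array([*x0,zb]),[0,0,1],70,90)))[0]
        print(nm,uv.round(),capfit(p,uv,zb,x0,near=12))
# fallen
for p,k in ((T,"T"),(S,"S")):
    m=cv2.morphologyEx((blue(p)|white(p)),cv2.MORPH_CLOSE,np.ones((3,3),np.uint8))
    uv=proj(p,[[432,345,31]])[0]; print(k,uv)
    q=min(blobs(m,30),key=lambda q:np.hypot(*(q[0]-uv)));print(q[0],q[1])
    ys,xs=np.nonzero(q[2]);print(xs.min(),xs.max(),ys.min(),ys.max())
    def cost(v):
        o=np.array([v[0],v[1],31]);ax=[-np.sin(v[2]),np.cos(v[2]),0]
        big=np.zeros((420*4,560*4),np.uint8)
        h=cv2.convexHull(proj(p,cyl(o,ax,0,90)).astype(np.float32)).reshape(-1,2)
        cv2.fillConvexPoly(big,np.round(((h+.5)*4-.5)*16).astype(np.int32),1,shift=4)
        f=cv2.resize(big.astype(np.float32),(560,420),interpolation=cv2.INTER_AREA)
        return np.abs(f-q[2]).sum()
    best=min((minimize(cost,[428,310,w],method="Nelder-Mead",options=dict(initial_simplex=[[428,310,w],[440,310,w],[428,325,w],[428,310,w+.2]])) for w in(-.4,-.15,.15,.4)),key=lambda r:r.fun)
    print(k,best.x.round(3),best.fun)
E
```

```text
['Unreachable', 'read_camera', 'recognise', 'sign_off', 'state', 'tcp_to_tips']
[[ 0.923 -0.     0.386]
 [-0.386 -0.     0.923]
 [ 0.    -1.    -0.   ]]
[(array([282.7, 181.4]), np.int32(255)), (array([218.4, 183. ]), np.int32(254)), (array([377. , 204.5]), np.int32(286)), (array([291.6, 233.4]), np.int32(257)), (array([169.9, 237.5]), np.int32(88))]
[(array([323.9,  19.4]), np.int32(21)), (array([230.5, 132.5]), np.int32(513)), (array([264.5, 154.2]), np.int32(156)), (array([197. , 163.2]), np.int32(43)), (array([299.8, 182.3]), np.int32(169)), (array([335.8, 199.2]), np.int32(332)), (array([261.1, 214.1]), np.int32(237))]
rowL [219. 184.] (array([620.5, 230.7]), np.int32(254), 299)
rowL [263. 156.] (array([617., 230.]), np.int32(156), 212)
rowR [283. 184.] (array([624.6,  20. ]), np.int32(255), 294)
rowR [297. 185.] (array([631. ,  24.2]), np.int32(169), 254)
stand [292. 235.] (array([455.1, -10. ]), np.int32(257), 276)
stand [259. 216.] (array([457., -10.]), np.int32(237), 290)
T [188.15808382 241.19180221]
[180.56926407 239.62337662] 462
167 195 230 250
T [ 4.28091e+02  3.25662e+02 -2.03000e-01] 72.5
S [202.65582499 176.61589615]
[201.29337539 171.04416404] 317
192 212 160 183
S [ 4.36397e+02  3.44145e+02 -2.42000e-01] 106.3125
```

```bash
cat >> h.py <<'E'
def blue(p):
    hsv=cv2.cvtColor(p["pixels"],cv2.COLOR_RGB2HSV).astype(int)
    return ((hsv[...,0]>100)&(hsv[...,0]<125)&(hsv[...,1]>90)&(hsv[...,2]>45)).astype(np.uint8)
def soft(p,polys):
    W=4;big=np.zeros((420*W,560*W),np.uint8)
    for h in polys:
        h=cv2.convexHull(h.astype(np.float32)).reshape(-1,2)
        cv2.fillConvexPoly(big,np.round(((h+.5)*W-.5)*16).astype(np.int32),1,shift=4)
    return cv2.resize(big.astype(np.float32),(560,420),interpolation=cv2.INTER_AREA)
def fitm(p,mask,model,x0,steps):
    best=None
    x0=np.array(x0,float)
    for k in range(3):
        sim=[x0]+[x0+np.eye(len(x0))[i]*steps[i]*(1 if k%2==0 else -1) for i in range(len(x0))]
        r=minimize(lambda v:np.abs(soft(p,model(v))-mask).sum(),x0,method="Nelder-Mead",options=dict(initial_simplex=sim,xatol=.02,fatol=.02))
        x0=r.x
    return r
def overlay(p,polys,box,name,f=5):
    x0,y0,x1,y1=box
    im=cv2.resize(np.ascontiguousarray(p["pixels"][y0:y1,x0:x1,::-1]),None,fx=f,fy=f,interpolation=cv2.INTER_NEAREST)
    for h in polys:
        h=cv2.convexHull(h.astype(np.float32)).reshape(-1,2)
        cv2.polylines(im,[np.round((h-[x0,y0]+.5)*f-.5).astype(np.int32)],True,(0,255,0),1)
    cv2.imwrite(name,im)
E
python3 - <<'E'
from h import *
import pickle
T,S=pickle.load(open("im0.pkl","rb"))
PT=[];PS=[]
for nm,x0,zb in (("rowL",[617,230],40),("rowR",[617,20],40),("stand",[450,-10],0)):
    for p,P in ((T,PT),(S,PS)):
        mod=lambda x:[proj(p,cyl(np.array([x[0],x[1],zb]),[0,0,1],70,90))]
        uv=cen(mod(x0)[0])[0]
        q=min(blobs(blue(p),30),key=lambda q:np.hypot(*(q[0]-uv)))
        r=fitm(p,q[2],mod,x0,[8,8]); P+=mod(r.x)
        print(nm,"TS"[p is S],r.x.round(1),round(r.fun,1),q[1],round(cen(mod(r.x)[0])[1]))
for p,P,g in((T,PT,[428,320,-.2]),(S,PS,[428,320,-.2])):
    mod=lambda v:[proj(p,cyl(np.array([v[0],v[1],31]),[-np.sin(v[2]),np.cos(v[2]),0],0,90))]
    uv=cen(mod(g)[0])[0]
    m=(p["pixels"].max(2)>60).astype(np.uint8)
    q=min(blobs(m,30),key=lambda q:np.hypot(*(q[0]-uv)))
    r=fitm(p,q[2],mod,g,[8,8,.15]);P+=mod(r.x)
    v=r.x;P+=[proj(p,cyl(np.array([v[0],v[1],31]),[-np.sin(v[2]),np.cos(v[2]),0],70,90))]
    print("fallen","TS"[p is S],r.x.round(3),r.fun,q[1])
overlay(T,PT,(155,160,315,260),"pics/o1.png");overlay(S,PS,(180,140,330,240),"pics/o2.png")
E
```

```text
rowL T [621.5 230.5] 55.9 249 299
rowL S [627.5 234.6] 21.1 197 209
rowR T [622.8  19.1] 54.6 246 294
rowR S [631.6  22.9] 63.3 198 254
stand T [454.9  -9.9] 19.2 267 276
stand S [461.1  -5.6] 23.7 287 288
fallen T [ 4.28098e+02  3.24246e+02 -2.16000e-01] 29.9375 549
fallen S [ 4.31616e+02  3.24200e+02 -2.04000e-01] 24.5 447
```

View pics/o1.png

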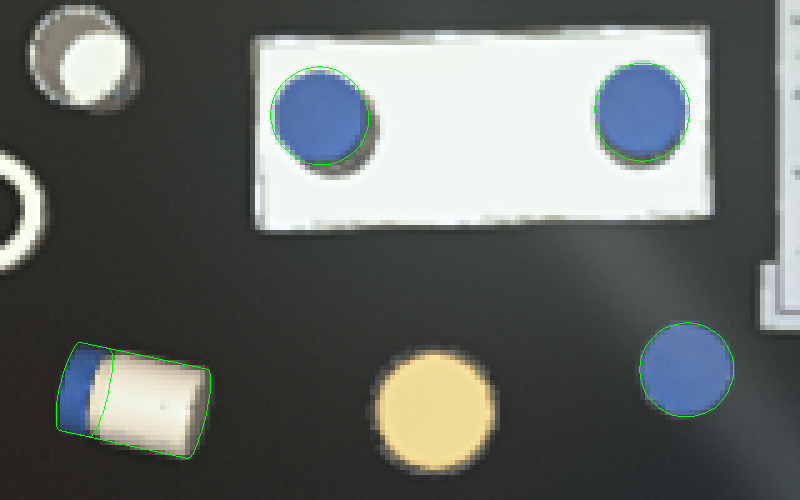

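View pics/o2.png

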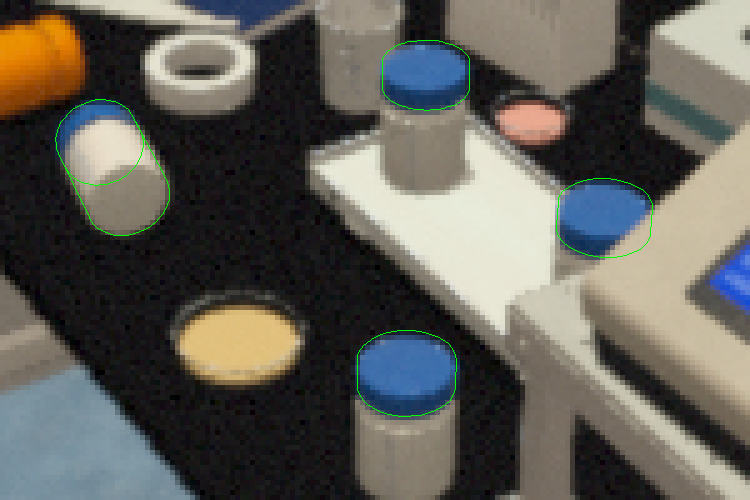

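```bash
cat > k.py <<'E'
import numpy as np
from scipy.spatial.transform import Rotation as Ro
# wrist model: R_fl = Rz(j1)Ry(j2+j3)Rz(j4)Ry(j5)Rz(j6); tool z=-xl, tool y=zl, tool x = y×z
C=np.array([[0,0,-1.],[-1,0,0],[0,1,0]]) # columns: tool axes in flange frame
C=np.column_stack([np.cross([0,0,1],[-1,0,0]),[0,0,1],[-1,0,0]]).astype(float)
def RJ(q): return (Ro.from_euler("ZYZYZ",[q[0],q[1]+q[2],q[3],q[4],q[5]]).as_matrix())@C
def wrist(R,j1,th):
    M=Ro.from_euler("ZY",[j1,th]).as_matrix().T@R@C.T
    e=Ro.from_matrix(M).as_euler("ZYZ")
    return e  # j5 in 0..pi
def rot(tdir,jaw):
    y=np.array(tdir,float);y/=np.linalg.norm(y);z=np.array(jaw,float);z-=y*(z@y);z/=np.linalg.norm(z)
    return np.column_stack([np.cross(y,z),y,z])
def rel(R0,p0,R1,p1):
    return R0.T@(np.array(p1)-p0), np.degrees(Ro.from_matrix(R0.T@R1).as_rotvec())
E
python3 - <<'E'
from k import *
q=[1.05992988e+00,  3.59488274e-01,  1.51141344e+00, -6.51041134e-06,1.27248617e+00, -1.15123306e-01]
print(RJ(q).round(3))
yaw=-.21;a=np.array([-np.sin(yaw),np.cos(yaw),0]);n=np.array([a[1],-a[0],0]);Z=np.array([0,0,1])
for til in (20,30,40):
  s,c=np.sin(np.radians(til)),np.cos(np.radians(til))
  for sg in (1,-1):
    for d,nm,j1,th in((-s*a-c*Z,"grasp",.75,1.9),(-Z,"down",.68,1.9),(c*a-s*Z,"stand",.3,2.1)):
        print(til,sg,nm,wrist(rot(d,sg*n),j1,th).round(2))
E
```

```text
Traceback (most recent call last):
  File "k.py", line 6, in RJ
    def RJ(q): return (Ro.from_euler("ZYZYZ",[q[0],q[1]+q[2],q[3],q[4],q[5]]).as_matrix())@C
                       ~~~~~~~~~~~~~^^^^^^^^^^^^^^^^^^^^^^^^^^^^^^^^^^^^^^^^^
  File "scipy/spatial/transform/_rotation.pyx", line 1413, in scipy.spatial.transform._rotation.Rotation.from_euler
ValueError: Expected axis specification to be a non-empty string of upto 3 characters, got ZYZYZ
```

```bash
sed -i 's/^def RJ.*/def RJ(q): return (Ro.from_euler("ZYZ",[q[0],q[1]+q[2],q[3]])*Ro.from_euler("YZ",[q[4],q[5]])).as_matrix()@C/' k.py
cat > t.py <<'E'
from k import *
q=[1.05992988e+00,  3.59488274e-01,  1.51141344e+00, -6.51041134e-06,1.27248617e+00, -1.15123306e-01]
print(RJ(q).round(3))
yaw=-.21;a=np.array([-np.sin(yaw),np.cos(yaw),0]);n=np.array([a[1],-a[0],0]);Z=np.array([0,0,1])
for til in (20,30,40):
  s,c=np.sin(np.radians(til)),np.cos(np.radians(til))
  for sg in (1,-1):
    for d,nm,j1,th in((-s*a-c*Z,"grasp",.75,1.9),(-Z,"down",.68,1.9),(c*a-s*Z,"stand",.3,2.1)):
        print(til,sg,nm,wrist(rot(d,sg*n),j1,th).round(2))
E
python3 t.py
```

```text
[[ 0.923 -0.001  0.385]
 [-0.385 -0.002  0.923]
 [-0.    -1.    -0.002]]
20 1 grasp [-0.2   1.53  1.  ]
20 1 down [0.   1.24 0.89]
20 1 stand [ 1.49  0.97 -0.41]
20 -1 grasp [-0.2   1.53 -2.14]
20 -1 down [ 0.    1.24 -2.25]
20 -1 stand [1.49 0.97 2.73]
30 1 grasp [-0.29  1.68  0.99]
30 1 down [0.   1.24 0.89]
30 1 stand [ 1.29  0.91 -0.29]
30 -1 grasp [-0.29  1.68 -2.15]
30 -1 down [ 0.    1.24 -2.25]
30 -1 stand [1.29 0.91 2.85]
40 1 grasp [-0.39  1.82  0.98]
40 1 down [0.   1.24 0.89]
40 1 stand [ 1.07  0.87 -0.15]
40 -1 grasp [-0.39  1.82 -2.17]
40 -1 down [ 0.    1.24 -2.25]
40 -1 stand [1.07 0.87 2.99]
```

```bash
cat > t.py <<'E'
from k import *
yaw=-.21;a=np.array([-np.sin(yaw),np.cos(yaw),0]);n=np.array([a[1],-a[0],0]);Z=np.array([0,0,1])
s,c=.5,np.cos(np.pi/6)
d=-s*a-c*Z
R1=rot(d,n); g=np.array([430,324,31])+43*a
tcp=g+8*d+Z*1
p0=np.array([231.318,553.584,233.623]); R0=np.column_stack([[np.sin(1.175),-np.cos(1.175),0],[0,0,-1],[np.cos(1.175),np.sin(1.175),0]])
print(g,tcp, rel(R0,p0,R1,tcp-110*d))
E
python3 t.py
```

```text
[438.96377569 366.05532933  31.        ] [438.12993609 362.14320567  25.07179677] (array([254.47183746, 113.28840881, -42.85214597]), array([-20.74216704,  77.41082127, -25.00418687]))
```

jog_arm(
  moves=[
    [1, [0.2545, 0.1133, -0.0429], [-20.74, 77.41, -25.0]],
    [1, [0.2545, 0.1133, -0.0429], [-20.74, 77.41, -25.0]],
    [1, [0.2545, 0.1133, -0.0429], [-20.74, 77.41, -25.0]],
    [1, [0.2545, 0.1133, -0.0429], [-20.74, 77.41, -25.0]],
    [1, [0.2545, 0.1133, -0.0429], [-20.74, 77.41, -25.0]],
    [1, [0.2545, 0.1133, -0.0429], [-20.74, 77.41, -25.0]],
    [1, [0.2545, 0.1133, -0.0429], [-20.74, 77.41, -25.0]],
    [1, [0.2545, 0.1133, -0.0429], [-20.74, 77.41, -25.0]],
    [1, [0.2545, 0.1133, -0.0429], [-20.74, 77.41, -25.0]],
    [1, [0.2545, 0.1133, -0.0429], [-20.74, 77.41, -25.0]],
    [1, [0.2545, 0.1133, -0.0429], [-20.74, 77.41, -25.0]],
  ],
)

```text
t: 2.38
tcp_pos: [449.4, 415.7, 120.8]
tool_rot: [-1.528, 1.11, -1.724]
wrist_force: [0.1, 0.9, 0.2]
gripper_width: 87.7
```

Run:
```python
from plant import robot
from k import *
from h import overlay
s=robot.state();q=s["joint_positions"];print(q.round(3),s["tcp_pos"])
print(RJ(q).round(3));print(Ro.from_rotvec(s["tool_rot"]).as_matrix().round(3))
for n in("scene","top"):
    p=robot.read_camera(n)
    overlay(p,[],(140,100,300,220) if n=="scene" else (120,160,280,280),f"pics/{n}1.png")
```

```text
[ 0.796  0.744  1.234 -0.271  1.615  1.055] [449.35827016 415.72531238 120.80370952]
[[-0.179 -0.104  0.978]
 [-0.848 -0.489 -0.207]
 [ 0.499 -0.866 -0.   ]]
[[-0.179 -0.104  0.978]
 [-0.848 -0.489 -0.207]
 [ 0.499 -0.866 -0.   ]]
```

View pics/scene1.png

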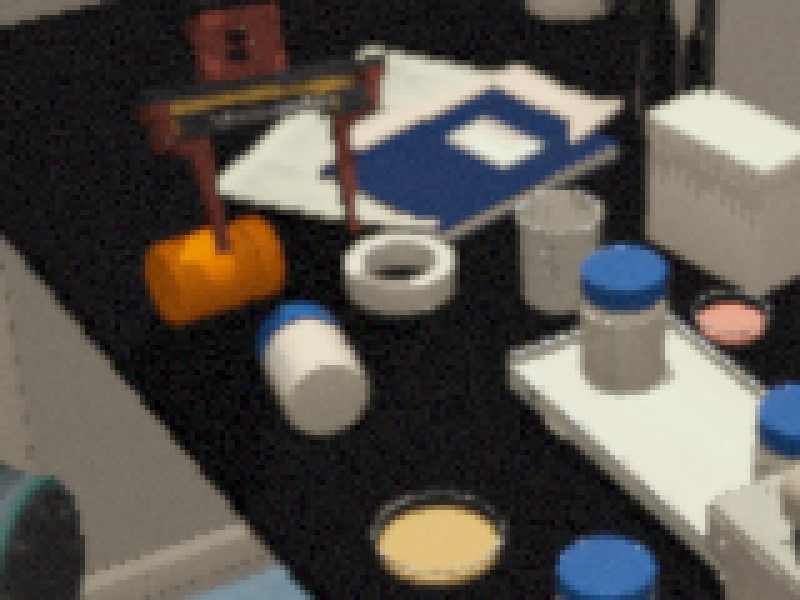

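View pics/top1.png

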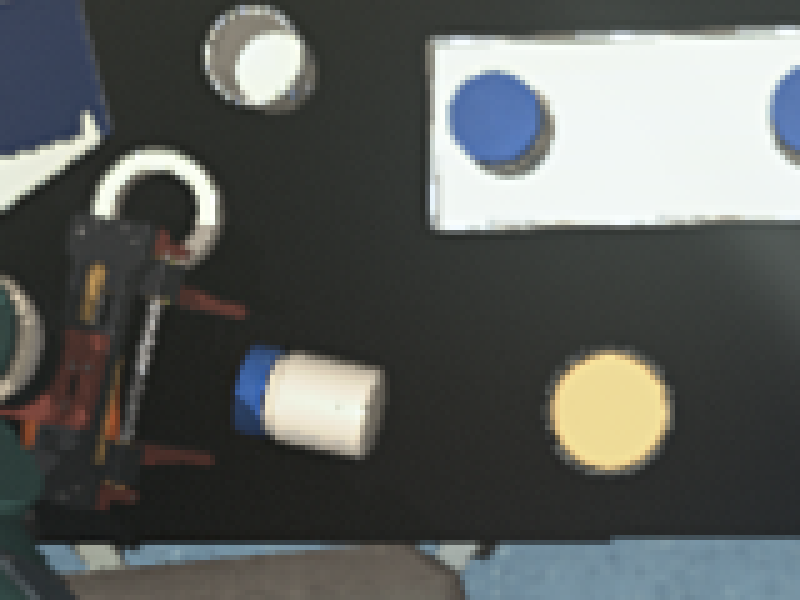

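The view shows the hand lined up with the fallen jar: in the top crop the fingertips at (215,460) and (245,312) straddle its axis at about (250,390). I'll advance and close.

jog_arm(
  moves=[
    [1, [0, 0.045, 0], [0, 0, 0]],
    [1, [0, 0.08, 0], [0, 0, 0]],
    [1, [0, 0.1, 0], [0, 0, 0]],
    [1, [0, 0.11, 0], [0, 0, 0]],
    [1, [0, 0.11, 0], [0, 0, 0]],
    [0.6, [0, 0.11, 0], [0, 0, 0]],
    [0.6, [0, 0.11, 0], [0, 0, 0]],
    [0.6, [0, 0.11, 0], [0, 0, 0]],
    [0.6, [0, 0.11, 0], [0, 0, 0]],
    [0.6, [0, 0.11, 0], [0, 0, 0]],
  ],
)

```text
t: 3.72
tcp_pos: [438.4, 362.6, 25.5]
tool_rot: [-1.527, 1.111, -1.725]
wrist_force: [-0.6, 1.4, 3.8]
gripper_width: 60.9
```

```bash
cat > t.py <<'E'
from k import *
yaw=-.21;a=np.array([-np.sin(yaw),np.cos(yaw),0]);n=np.array([a[1],-a[0],0]);Z=np.array([0,0,1])
s,c=.5,np.cos(np.pi/6)
d=-s*a-c*Z
R1=rot(d,n); g=np.array([430,324,31])+43*a; tcp=g+8*d+Z
d2=c*a-s*Z; R2=rot(d2,n)
print(rel(R1,tcp,R1,tcp+70*Z))
for h in (50,25,0):
    print(h,rel(R1,tcp,R2,np.array([437,358,43+h])+8*d2), np.array([437,358,43+h])+8*d2)
E
python3 t.py
```

```text
(array([ 3.50000000e+01, -6.06217783e+01,  2.71097762e-16]), array([0., 0., 0.]))
50 (array([ 29.67738437, -56.68368483,  -0.24142019]), array([4.25963805e-16, 1.24064874e-15, 9.00000000e+01])) [438.44425255 364.77599694  89.        ]
25 (array([ 17.17738437, -35.03304974,  -0.24142019]), array([4.25963805e-16, 1.24064874e-15, 9.00000000e+01])) [438.44425255 364.77599694  64.        ]
0 (array([  4.67738437, -13.38241464,  -0.24142019]), array([4.25963805e-16, 1.24064874e-15, 9.00000000e+01])) [438.44425255 364.77599694  39.        ]
```

jog_arm(
  moves=[
    [0.6, [0.018, -0.03, 0], [0, 0, 0]],
    [0.6, [0.035, -0.0606, 0], [0, 0, 0]],
    [0.6, [0.034, -0.06, 0], [0, 0, 10]],
    [0.6, [0.034, -0.06, 0], [0, 0, 20]],
    [0.6, [0.033, -0.059, 0], [0, 0, 30]],
    [0.6, [0.033, -0.059, 0], [0, 0, 40]],
    [0.6, [0.032, -0.058, 0], [0, 0, 50]],
    [0.6, [0.031, -0.058, 0], [0, 0, 60]],
    [0.6, [0.03, -0.057, 0], [0, 0, 70]],
    [0.6, [0.03, -0.0567, 0], [0, 0, 80]],
    [0.6, [0.0297, -0.0567, 0], [0, 0, 90]],
    [0.6, [0.0297, -0.0567, 0], [0, 0, 90]],
  ],
)

```text
t: 5.22
tcp_pos: [433.8, 366.5, 87.4]
tool_rot: [-0.402, 1.588, -0.668]
wrist_force: [-0.4, 1.2, -1.9]
gripper_width: 60.7
```

Run:
```python
from plant import robot
from k import *
from h import overlay
s=robot.state();q=s["joint_positions"];print(q.round(3),s["tcp_pos"],s["wrist_force"])
print(Ro.from_rotvec(s["tool_rot"]).as_matrix().round(3))
for n in("scene","top"):
    p=robot.read_camera(n)
    overlay(p,[],(140,100,300,220) if n=="scene" else (120,160,280,280),f"pics/{n}2.png")
```

```text
[ 0.034  0.613  2.19   1.486  0.872 -1.098] [433.79657713 366.52045035  87.35163883] [-0.3564843   1.17927551 -1.92322951]
[[-0.135  0.126  0.983]
 [-0.614  0.767 -0.183]
 [-0.777 -0.629 -0.026]]
```

View pics/scene2.png

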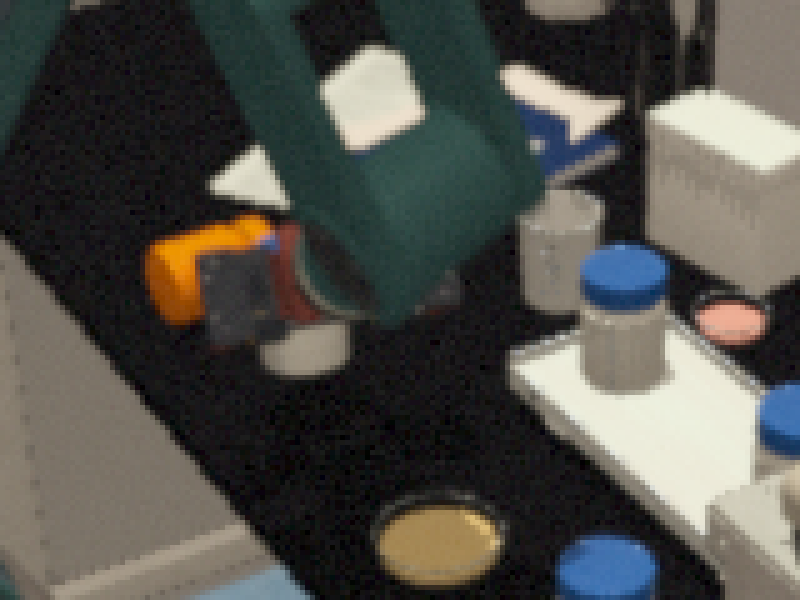

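View pics/top2.png

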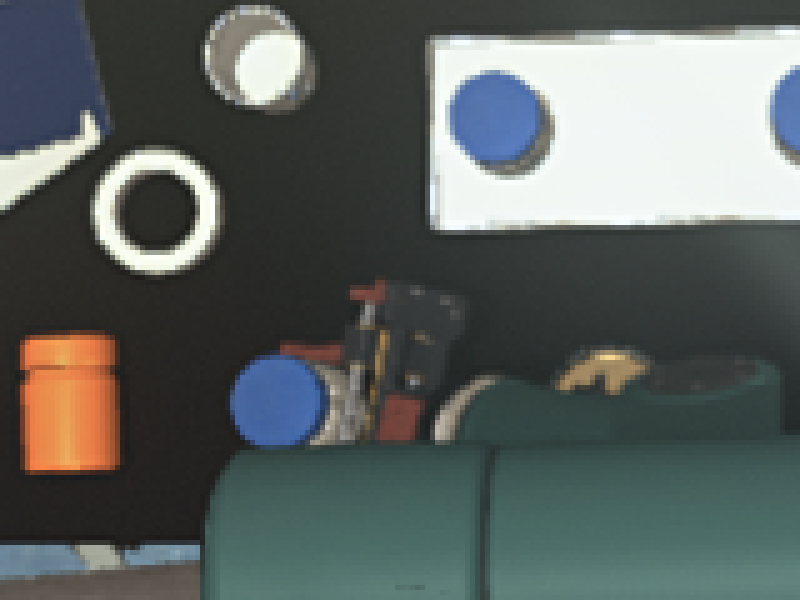

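```bash
cat >> k.py <<'E'
def FK(q,P):
    r0,L2,L3,a3,h,off,D=P
    c1,s1=np.cos(q[0]),np.sin(q[0]); th=q[1]+q[2]
    r=r0+L2*np.sin(q[1])+L3*np.sin(th)+a3*np.cos(th); z=h+L2*np.cos(q[1])+L3*np.cos(th)-a3*np.sin(th)
    R=RJ(q); return np.array([c1*r-s1*off,s1*r+c1*off,z])+D*R[:,1],R
E
cat > fit.py <<'E'
from k import *
from scipy.optimize import least_squares
Q=[([1.05992988e+00,3.59488274e-01,1.51141344e+00,0,1.27248617e+00,-1.15123306e-01],[230.995,553.039,232.83]),
([0.796,0.744,1.234,-0.271,1.615,1.055],[449.358,415.725,120.80]),
([0.034,0.613,2.19,1.486,.872,-1.098],[433.797,366.52,87.35])]
f=lambda P:np.concatenate([FK(q,P)[0]-p for q,p in Q]+[.002*(P-[0,400,400,0,350,70,250])])
r=least_squares(f,[0,400,400,0,350,70,250]);print(r.x.round(1),f(r.x).round(2))
E
python3 fit.py
```

```text
[-3.000e-01  6.110e+02  4.341e+02  1.123e+02  2.671e+02  6.890e+01
  3.705e+02] [ 0.06  0.06  0.13 -0.1  -0.04 -0.14  0.02 -0.02  0.01 -0.    0.42  0.07
  0.22 -0.17 -0.    0.24]
```

```bash
cat >> k.py <<'E'
from scipy.optimize import least_squares
PK=np.array([-.3,611,434.1,112.3,267.1,68.9,370.5])
LO=np.array([-2.97,-1.01,.21,-.96,.2,-2.98]);HI=np.array([2.97,2.36,2.38,4.11,2.71,2.98])
def IK(R,p,q0):
    def f(q):
        pp,RR=FK(q,PK); return np.concatenate([(pp-p)/100,Ro.from_matrix(R.T@RR).as_rotvec()])
    r=least_squares(f,np.clip(q0,LO+.01,HI-.01),bounds=(LO,HI)); return r.x,np.abs(r.fun).max()
E
cat > t2.py <<'E'
from k import *
Z=np.array([0,0,1]);s,c=.5,np.cos(np.pi/6)
q0=[.034,.613,2.19,1.486,.872,-1.098]
for yaw in (-.4,-.21,0.,.3):
  a=np.array([-np.sin(yaw),np.cos(yaw),0]);n=np.array([a[1],-a[0],0]);d2=c*a-s*Z
  for x in (437,480):
    for y in(358,380,400):
      o=[]
      for h in (50,0):
        q,e=IK(rot(d2,n),np.array([x,y,43+h])+8*d2,q0); o.append((q.round(2),round(e,3)))
      print(yaw,x,y,*o)
E
python3 t2.py
```

```text
-0.4 437 358 (array([-0.  ,  0.76,  2.37,  1.96,  1.04, -1.56]), np.float64(0.0)) (array([-0.  ,  0.92,  2.36,  2.04,  1.1 , -1.71]), np.float64(0.0))
-0.4 437 380 (array([ 0.07,  0.76,  2.35,  2.02,  1.03, -1.54]), np.float64(0.0)) (array([ 0.07,  0.91,  2.35,  2.09,  1.1 , -1.69]), np.float64(0.0))
-0.4 437 400 (array([ 0.13,  0.75,  2.34,  2.08,  1.02, -1.52]), np.float64(0.0)) (array([ 0.13,  0.9 ,  2.33,  2.15,  1.1 , -1.66]), np.float64(0.0))
-0.4 480 358 (array([-0.  ,  0.74,  2.27,  1.89,  1.  , -1.42]), np.float64(0.0)) (array([-0.  ,  0.88,  2.26,  1.97,  1.05, -1.57]), np.float64(0.0))
-0.4 480 380 (array([ 0.06,  0.74,  2.26,  1.95,  0.99, -1.41]), np.float64(0.0)) (array([ 0.06,  0.87,  2.25,  2.02,  1.04, -1.55]), np.float64(0.0))
-0.4 480 400 (array([ 0.12,  0.73,  2.25,  2.  ,  0.97, -1.4 ]), np.float64(0.0)) (array([ 0.12,  0.87,  2.24,  2.07,  1.03, -1.54]), np.float64(0.0))
-0.21 437 358 (array([-0.05,  0.73,  2.24,  1.64,  1.03, -1.38]), np.float64(0.0)) (array([-0.05,  0.87,  2.24,  1.71,  1.04, -1.53]), np.float64(0.0))
-0.21 437 380 (array([ 0.01,  0.73,  2.24,
[... 1817 characters left out ...]
1.24, -1.06]), np.float64(0.0)) (array([ 0.02,  0.86,  1.88,  1.11,  1.2 , -1.15]), np.float64(0.0))
0.3 437 400 (array([ 0.06,  0.76,  1.87,  1.1 ,  1.23, -1.05]), np.float64(0.0)) (array([ 0.06,  0.86,  1.87,  1.14,  1.19, -1.13]), np.float64(0.0))
0.3 480 358 (array([-0.02,  0.78,  1.79,  1.03,  1.29, -1.01]), np.float64(0.0)) (array([-0.02,  0.87,  1.78,  1.05,  1.25, -1.08]), np.float64(0.0))
0.3 480 380 (array([ 0.02,  0.78,  1.78,  1.05,  1.28, -0.99]), np.float64(0.0)) (array([ 0.02,  0.87,  1.78,  1.08,  1.24, -1.07]), np.float64(0.0))
0.3 480 400 (array([ 0.05,  0.79,  1.77,  1.08,  1.26, -0.98]), np.float64(0.0)) (array([ 0.05,  0.87,  1.77,  1.1 ,  1.23, -1.06]), np.float64(0.0))
```

```bash
cat > mv.py <<'E'
from plant import robot
from k import *
def now():
    s=robot.state();return Ro.from_rotvec(s["tool_rot"]).as_matrix(),s["tcp_pos"],s
def show(R1,p1,lab=""):
    R,p,s=now();t,w=rel(R,p,R1,p1);print(lab,"shift m",(t/1000).round(4).tolist(),"turn",w.round(2).tolist())
E
python3 - <<'E'
from mv import *
R,p,s=now();print(p,s["joint_positions"].round(3),s["dq"].round(3),s["t"]);print(R.round(3))
yaw=-.21;a=np.array([-np.sin(yaw),np.cos(yaw),0]);n=np.array([a[1],-a[0],0]);Z=np.array([0,0,1]);s_,c=.5,np.cos(np.pi/6)
d2=c*a-s_*Z
show(rot(d2,n),np.array([437,358,93])+8*d2)
E
```

```text
[432.71673139 364.86746292  84.52018321] [ 0.032  0.617  2.191  1.483  0.869 -1.092] [ 0.057 -0.06  -0.038 -0.132 -0.065  0.285] 5.325
[[-0.144  0.123  0.982]
 [-0.616  0.765 -0.186]
 [-0.774 -0.632 -0.034]]
 shift m [-0.0042, -0.0022, 0.0055] turn [2.17, -0.9, 9.24]
```

jog_arm(
  moves=[
    [0.6, [-0.002, -0.001, 0.003], [1, -0.4, 5]],
    [0.6, [-0.0042, -0.0022, 0.0055], [2.2, -0.9, 9.24]],
    [0.6, [-0.0042, -0.0022, 0.0055], [2.2, -0.9, 9.24]],
    [0.6, [-0.0042, -0.0022, 0.0055], [2.2, -0.9, 9.24]],
    [0.6, [-0.0042, -0.0022, 0.0055], [2.2, -0.9, 9.24]],
  ],
)

```text
t: 5.95
tcp_pos: [438.7, 367.2, 91.8]
tool_rot: [-0.253, 1.573, -0.571]
wrist_force: [-0.4, -0.4, -1.2]
gripper_width: 60.7
```

```bash
cat > now.py <<'E'
from mv import *
import sys
yaw=-.21;a=np.array([-np.sin(yaw),np.cos(yaw),0]);n=np.array([a[1],-a[0],0]);Z=np.array([0,0,1]);s_,c=.5,np.cos(np.pi/6)
d2=c*a-s_*Z
R,p,s=now();print(p,s["joint_positions"].round(3),s["wrist_force"].round(1),s["gripper_width"],s["t"]);print(R.round(4))
E
python3 - <<'E'
from now import *
from h import overlay
show(rot(d2,n),np.array([437,358,93])+8*d2)
show(rot(d2,n),np.array([437,358,43])+8*d2)
for m in("scene","top"):
    q=robot.read_camera(m)
    overlay(q,[],(140,100,300,220) if m=="scene" else (120,160,280,280),f"pics/{m}3.png")
E
```

```text
[438.67017189 367.22596717  91.8245684 ] [-0.042  0.726  2.243  1.636  1.027 -1.378] [-0.4 -0.4 -1.2] 60.65899641995692 5.95
[[-0.0963  0.179   0.9791]
 [-0.4906  0.8474 -0.2031]
 [-0.866  -0.4999  0.0062]]
 shift m [0.0037, -0.0007, 0.0003] turn [0.09, 0.46, -0.0]
 shift m [0.047, 0.0243, -0.0001] turn [0.09, 0.46, -0.0]
```

View pics/scene3.png

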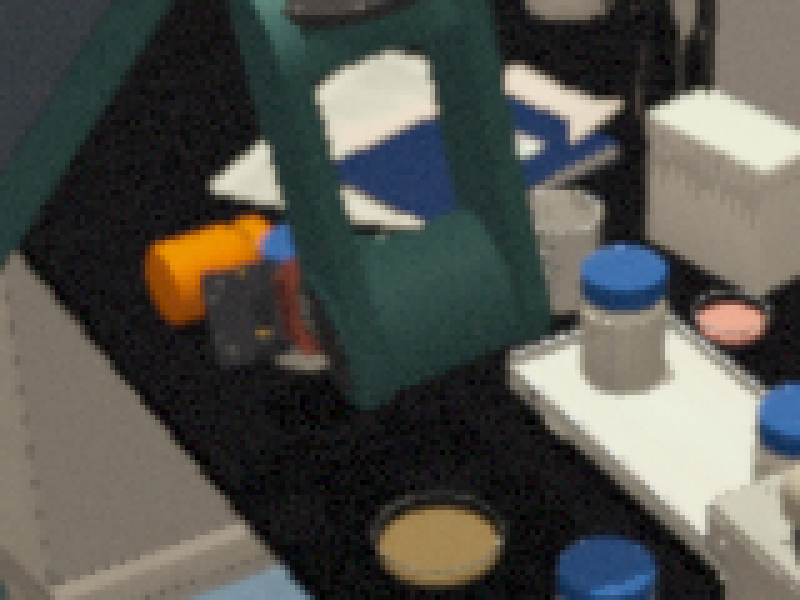

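View pics/top3.png

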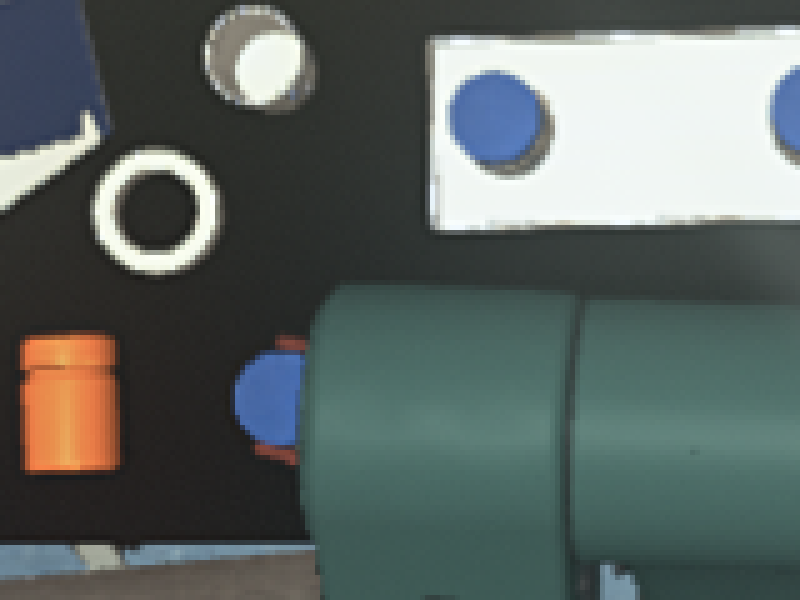

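jog_arm(
  moves=[
    [0.6, [0.013, 0.0075, 0], [0, 0.4, 0]],
    [0.6, [0.026, 0.015, 0], [0, 0.4, 0]],
    [0.6, [0.035, 0.0202, 0], [0, 0.4, 0]],
    [0.6, [0.039, 0.0225, 0], [0, 0.4, 0]],
    [0.6, [0.039, 0.0225, 0], [0, 0.4, 0]],
    [0.6, [0.039, 0.0225, 0], [0, 0.4, 0]],
  ],
)

```text
t: 6.8
tcp_pos: [439.0, 366.7, 46.6]
tool_rot: [-0.249, 1.581, -0.572]
wrist_force: [-0.3, 0.9, -1.1]
gripper_width: 60.8
```

```bash
python3 now.py
```

```text
[438.97324603 366.74266356  46.59893905] [-0.043  0.849  2.24   1.706  1.041 -1.509] [-0.3  0.9 -1.1] 60.84532475305753 6.8
[[-1.044e-01  1.801e-01  9.781e-01]
 [-4.878e-01  8.478e-01 -2.082e-01]
 [-8.667e-01 -4.989e-01 -7.000e-04]]
```

Now 1 mm steps, watching the force.

jog_arm(
  moves=[
    [0.6, [0.0017, 0.001, 0], [0, 0, 0]],
    [0.6, [0.0035, 0.002, 0], [0, 0, 0]],
    [0.6, [0.0043, 0.0025, 0], [0, 0, 0]],
    [0.6, [0.0043, 0.0025, 0], [0, 0, 0]],
  ],
)

```text
t: 7.3
tcp_pos: [439.1, 367.0, 42.5]
tool_rot: [-0.247, 1.581, -0.571]
wrist_force: [-0.8, -4.7, 6.5]
gripper_width: 61.4
```

jog_arm(
  moves=[
    [0.6, [0.0004, 0.0003, 0], [0, 0, 0]],
    [0.6, [0.0004, 0.0003, 0], [0, 0, 0]],
  ],
)

```text
t: 7.55
tcp_pos: [439.1, 367.1, 42.5]
tool_rot: [-0.246, 1.581, -0.57]
wrist_force: [-2.3, -6.3, 10.0]
gripper_width: 60.9
```

Run:
```python
from now import *
print(s["ft_torque"])
from h import overlay
q=robot.read_camera("scene");overlay(q,[],(140,100,300,220),"pics/scene4.png")
```

```text
[439.11813762 367.13621342  42.4539396 ] [-0.044  0.863  2.239  1.714  1.046 -1.525] [-2.3 -6.3 10. ] 60.93633786620643 7.55
[[-1.039e-01  1.811e-01  9.780e-01]
 [-4.849e-01  8.493e-01 -2.088e-01]
 [-8.684e-01 -4.959e-01 -5.000e-04]]
[ 0.46099788 -0.10236919 -0.04496587]
```

View pics/scene4.png

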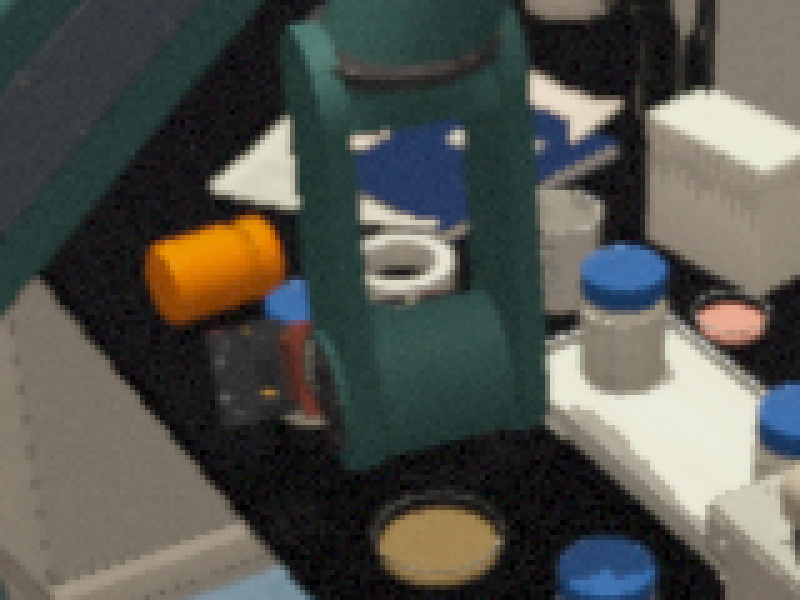

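Run:
```python
from now import *
q=s["joint_positions"];print(FK(q,PK)[0]-p)
for b in (30,60,80,100):
    print(b,[ (x.round(3) if hasattr(x,'round') else x) for x in IK(R,p-b*R[:,1],q)])
for b,u in ((65,60),(65,150),(65,200)):
    print(b,u,[x.round(3) for x in IK(R,p-b*R[:,1]+[0,0,u],q)])
Rd=rot([0,0,-1],[1,0,0])
B=p-8*R[:,1]; print("jar xy",B)
print(IK(Rd,[B[0],B[1],200],[.7,.6,1.5,0,1.2,.8]))
```

```text
[439.09220046 367.11827717  42.44113436] [-0.044  0.863  2.239  1.714  1.046 -1.525] [-0.9 -5.9  9.2] 60.981577172823705 7.6
[[-1.040e-01  1.811e-01  9.780e-01]
 [-4.850e-01  8.492e-01 -2.088e-01]
 [-8.683e-01 -4.960e-01 -5.000e-04]]
[-0.4274027   0.15251805 -0.0459619 ]
30 [array([-0.115,  0.827,  2.26 ,  1.635,  1.047, -1.507]), np.float64(0.0)]
60 [array([-0.188,  0.79 ,  2.276,  1.55 ,  1.052, -1.483]), np.float64(0.0)]
80 [array([-0.237,  0.763,  2.284,  1.49 ,  1.057, -1.462]), np.float64(0.0)]
100 [array([-0.287,  0.736,  2.289,  1.429,  1.064, -1.438]), np.float64(0.0)]
65 60 [array([-0.2  ,  0.613,  2.27 ,  1.435,  1.068, -1.274]), np.float64(0.0)]
65 150 [array([-0.2  ,  0.37 ,  2.217,  1.287,  1.13 , -0.95 ]), np.float64(0.0)]
65 200 [array([-0.2  ,  0.252,  2.17 ,  1.217,  1.182, -0.777]), np.float64(0.0)]
jar xy [437.64360314 360.32435115  46.40902235]
(array([ 5.66963193e-01,  3.44418717e-01,  1.62423241e+00, -3.93621571e-17,
        1.17294152e+00,  5.66963193e-01]), np.float64(3.4106051316484808e-15))
```

jog_arm(
  moves=[
    [0.75, [0, 0, 0], [0, 0, 0]],
    [0.85, [0, 0, 0], [0, 0, 0]],
    [1, [0, 0, 0], [0, 0, 0]],
    [1, [0, 0, 0], [0, 0, 0]],
  ],
)

```text
t: 8.1
tcp_pos: [438.9, 366.8, 40.7]
tool_rot: [-0.25, 1.581, -0.572]
wrist_force: [0.2, 0.3, -0.3]
gripper_width: 87.6
```

jog_arm(
  moves=[
    [1, [0, -0.015, 0], [0, 0, 0]],
    [1, [0, -0.045, 0], [0, 0, 0]],
    [1, [0, -0.075, 0], [0, 0, 0]],
    [1, [-0.03, -0.092, 0], [0, 0, 0]],
    [1, [-0.087, -0.125, 0], [0, 0, 0]],
    [1, [-0.087, -0.125, 0], [0, 0, 0]],
    [1, [-0.087, -0.125, 0], [0, 0, 0]],
  ],
)

```text
t: 8.98
tcp_pos: [425.7, 303.2, 178.6]
tool_rot: [-0.25, 1.579, -0.573]
wrist_force: [-0.0, -0.3, 0.0]
gripper_width: 87.8
```

Run:
```python
from now import *
from h import overlay
for m in("scene","top"):
    q=robot.read_camera(m)
    overlay(q,[],(140,100,300,220) if m=="scene" else (120,160,320,280),f"pics/{m}5.png",4 if m=="top" else 5)
```

```text
[425.70569333 303.1580925  178.64970803] [-0.223  0.487  2.253  1.338  1.098 -1.117] [-0.  -0.3  0. ] 87.8371424165957 8.975
[[-0.1028  0.1808  0.9781]
 [-0.4889  0.8472 -0.208 ]
 [-0.8663 -0.4996  0.0013]]
```

View pics/scene5.png

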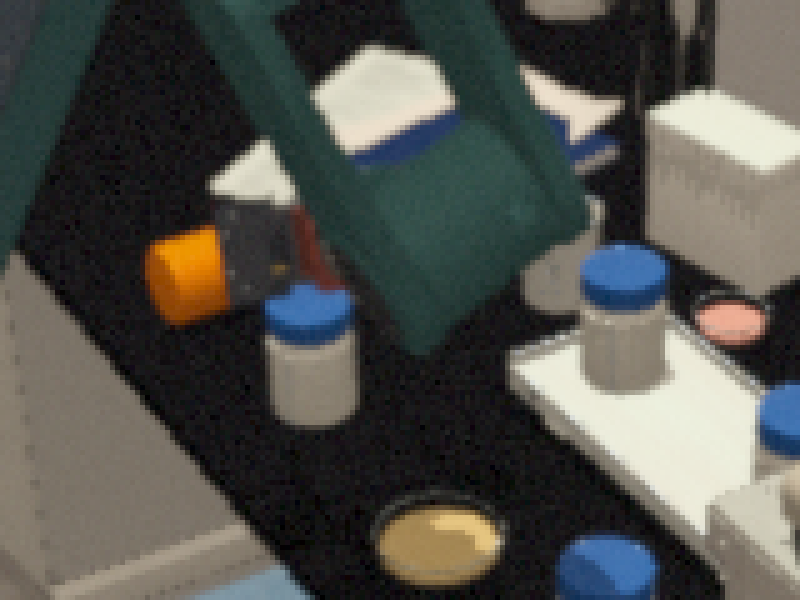

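View pics/top5.png

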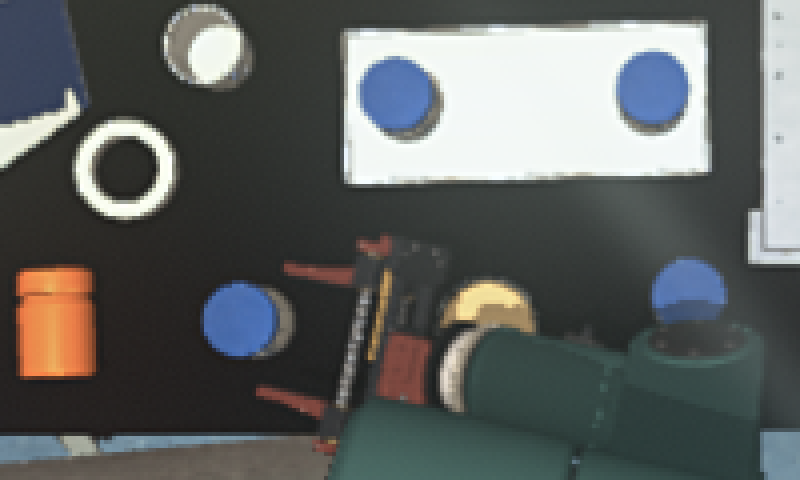

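Fallen jar now stands upright: scene crop cap at (310,315), top crop cap at (240,318). Next I measure it and the row with shared fits.

```bash
cat >> h.py <<'E'
def capfit(p,x0,zb,r=31,disc=False):
    mod=lambda x:[proj(p,cyl(np.array([x[0],x[1],zb]),[0,0,1],89.9 if disc else 70,90,r))]
    uv=cen(mod(x0)[0])[0]
    q=min(blobs(blue(p),30),key=lambda q:np.hypot(*(q[0]-uv)))
    r_=fitm(p,q[2],mod,x0,[8,8]); return r_.x.round(1),round(r_.fun,1),q[1],mod(r_.x)[0]
E
python3 - <<'E'
from plant import robot
from h import *
T=robot.read_camera("top");S=robot.read_camera("scene")
for nm,x0,zb in (("new",[438,360],0),("rowL",[622,231],40),("rowR",[623,20],40)):
    for disc in (0,1):
        for r in (30,31): print(nm,"T",disc,r,capfit(T,x0,zb,r,disc)[:3])
    print(nm,"S",capfit(S,x0,zb)[:3])
# shelf edges yaw from top image: fit edges
m=(T["pixels"].min(2)>150).astype(np.uint8)
uv=proj(T,[[620,126,46]])[0]
b=[q for q in blobs(m,1000) if q[2][int(uv[1]),int(uv[0])]]
c=np.array(np.nonzero(b[0][2]))[::-1].T.astype(np.float32); print(cv2.minAreaRect(c))
E
```

```text
new T 0 30 (array([436.9, 365.5]), np.float64(20.3), np.int32(288))
new T 0 31 (array([437.5, 365.2]), np.float64(24.2), np.int32(288))
new T 1 30 (array([436.9, 363.6]), np.float64(24.8), np.int32(288))
new T 1 31 (array([436.8, 363.6]), np.float64(17.1), np.int32(288))
new S (array([441. , 366.9]), np.float64(48.3), np.int32(173))
rowL T 0 30 (array([619.6, 229.3]), np.float64(38.0), np.int32(249))
rowL T 0 31 (array([620.6, 229.2]), np.float64(56.2), np.int32(249))
rowL T 1 30 (array([619.3, 228.7]), np.float64(23.1), np.int32(249))
rowL T 1 31 (array([619. , 228.7]), np.float64(38.9), np.int32(249))
rowL S (array([627.3, 234.7]), np.float64(20.8), np.int32(198))
rowR T 0 30 (array([623.9,  19.7]), np.float64(36.2), np.int32(246))
rowR T 0 31 (array([623.6,  19.7]), np.float64(54.2), np.int32(246))
rowR T 1 30 (array([622.7,  19.8]), np.float64(24.2), np.int32(246))
rowR T 1 31 (array([622.5,  19.8]), np.float64(42.2), np.int32(246))
rowR S (array([631.7,  24.5]), np.float64(63.3), np.int32(198))
((250.9238739013672, 184.98715209960938), (38.497474670410156, 90.95824432373047), 88.26429748535156)
```

Run:
```python
from now import *
e=np.radians(1.1)
Rd=rot([0,0,-1],[np.cos(e),np.sin(e),0])
show(Rd,[438.5,364.5,155])
```

```text
[425.09399791 303.36801173 177.10040409] [-0.223  0.491  2.253  1.338  1.098 -1.117] [-0.1 -0.6  0.7] 88.00462940584391 9.175
[[-0.1076  0.1782  0.9781]
 [-0.4876  0.8479 -0.2081]
 [-0.8664 -0.4993 -0.0043]]
 shift m [-0.0121, 0.0653, 0.0005] turn [-6.65, -12.02, -59.8]
```

jog_arm(
  moves=[
    [1, [-0.004, 0.008, 0], [-1.1, -2.0, -9.9]],
    [1, [-0.008, 0.018, 0], [-2.2, -4.0, -19.9]],
    [1, [-0.01, 0.03, 0], [-3.3, -6, -29.9]],
    [1, [-0.0115, 0.042, 0], [-4.4, -8, -39.9]],
    [1, [-0.012, 0.055, 0], [-5.5, -10, -49.8]],
    [1, [-0.0121, 0.0653, 0.0005], [-6.65, -12.02, -59.8]],
    [1, [-0.0121, 0.0653, 0.0005], [-6.65, -12.02, -59.8]],
    [1, [-0.0121, 0.0653, 0.0005], [-6.65, -12.02, -59.8]],
    [1, [-0.0121, 0.0653, 0.0005], [-6.65, -12.02, -59.8]],
  ],
)

```text
t: 10.3
tcp_pos: [438.0, 363.6, 154.8]
tool_rot: [-1.219, 1.195, -1.196]
wrist_force: [0.4, -0.3, 0.2]
gripper_width: 87.5
```

Run:
```python
from now import *
e=np.radians(1.1)
Rd=rot([0,0,-1],[np.cos(e),np.sin(e),0])
show(Rd,[438.5,364.5,155]);show(Rd,[438.5,364.5,37])
from h import overlay
for m in("scene","top"):
    q=robot.read_camera(m)
    overlay(q,[],(140,100,300,220) if m=="scene" else (120,160,320,280),f"pics/{m}6.png",4 if m=="top" else 5)
```

```text
[437.95275689 363.64223332 154.77821028] [ 5.720e-01  3.980e-01  1.668e+00 -1.000e-03  1.076e+00  5.530e-01] [ 0.4 -0.3  0.2] 87.54240847097644 10.3
[[ 1.910e-02  1.000e-04  9.998e-01]
 [-9.998e-01 -7.000e-04  1.910e-02]
 [ 7.000e-04 -1.000e+00  1.000e-04]]
 shift m [-0.0008, -0.0002, 0.0006] turn [-0.0, -0.01, 0.04]
 shift m [-0.0009, 0.1178, 0.0006] turn [-0.0, -0.01, 0.04]
```

View pics/scene6.png

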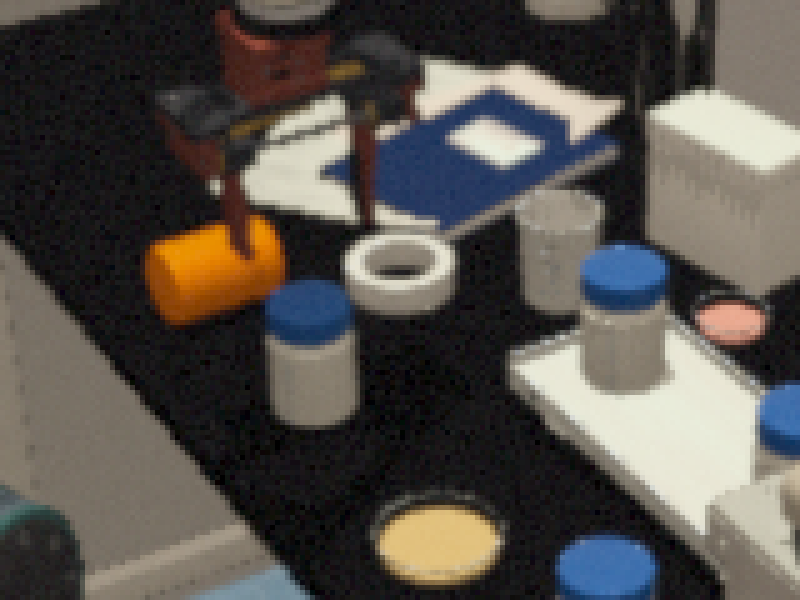

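jog_arm(
  moves=[
    [1, [-0.0009, 0.045, 0.0006], [0, 0, 0]],
    [1, [-0.0009, 0.085, 0.0006], [0, 0, 0]],
    [1, [-0.0009, 0.11, 0.0006], [0, 0, 0]],
    [1, [-0.0009, 0.118, 0.0006], [0, 0, 0]],
    [1, [-0.0009, 0.118, 0.0006], [0, 0, 0]],
    [0.6, [-0.0009, 0.118, 0.0006], [0, 0, 0]],
    [0.6, [-0.0009, 0.118, 0.0006], [0, 0, 0]],
    [0.6, [-0.0009, 0.118, 0.0006], [0, 0, 0]],
    [0.6, [-0.0009, 0.118, 0.0006], [0, 0, 0]],
  ],
)

```text
t: 11.52
tcp_pos: [440.1, 365.6, 39.1]
tool_rot: [-1.215, 1.192, -1.197]
wrist_force: [0.0, -0.6, 6.2]
gripper_width: 60.7
```

```bash
python3 now.py
```

```text
[440.1465566  365.58830764  39.13906251] [ 0.574  0.557  1.756 -0.003  0.825  0.556] [ 0.  -0.6  6.2] 60.692586536207294 11.525
[[ 1.930e-02  3.900e-03  9.998e-01]
 [-9.998e-01  1.000e-04  1.930e-02]
 [-0.000e+00 -1.000e+00  3.900e-03]]
```

jog_arm(
  moves=[
    [0.6, [0, -0.02, 0], [0, 0, 0]],
    [0.6, [0, -0.06, 0], [0, 0, 0]],
    [0.6, [0, -0.11, 0], [0, 0, 0]],
    [0.6, [0, -0.162, 0], [0, 0, 0]],
    [0.6, [0.04, -0.162, 0.035], [0, 0, 0]],
    [0.6, [0.08, -0.162, 0.07], [0, 0, 0]],
    [0.6, [0.12, -0.162, 0.105], [0, 0, 0]],
    [0.6, [0.16, -0.162, 0.14], [0, 0, 0]],
    [0.6, [0.188, -0.162, 0.17], [0, 0, 0]],
    [0.6, [0.199, -0.162, 0.182], [0, 0, 0]],
    [0.6, [0.199, -0.162, 0.182], [0, 0, 0]],
    [0.6, [0.199, -0.162, 0.182], [0, 0, 0]],
  ],
)

```text
t: 13.02
tcp_pos: [623.9, 171.0, 200.9]
tool_rot: [-1.217, 1.193, -1.195]
wrist_force: [-1.2, 0.2, -1.6]
gripper_width: 60.9
```

Run:
```python
from now import *
e=np.radians(1.1)
Rd=rot([0,0,-1],[np.cos(e),np.sin(e),0])
show(Rd,[625,162,198]);show(Rd,[625,162,90])
from h import overlay
for m in("scene","top"):
    q=robot.read_camera(m)
    overlay(q,[],(180,100,340,220) if m=="scene" else (120,130,320,280),f"pics/{m}7.png",4 if m=="top" else 5)
```

```text
[623.8913387  171.00589416 200.89849956] [ 0.161  0.453  1.443 -0.     1.244  0.141] [-1.2  0.2 -1.6] 60.87436469108201 13.025
[[ 2.020e-02  1.900e-03  9.998e-01]
 [-9.998e-01 -1.000e-04  2.020e-02]
 [ 1.000e-04 -1.000e+00  1.900e-03]]
 shift m [0.009, 0.0029, 0.0009] turn [-0.11, 0.06, 0.01]
 shift m [0.009, 0.1109, 0.0007] turn [-0.11, 0.06, 0.01]
```

View pics/scene7.png

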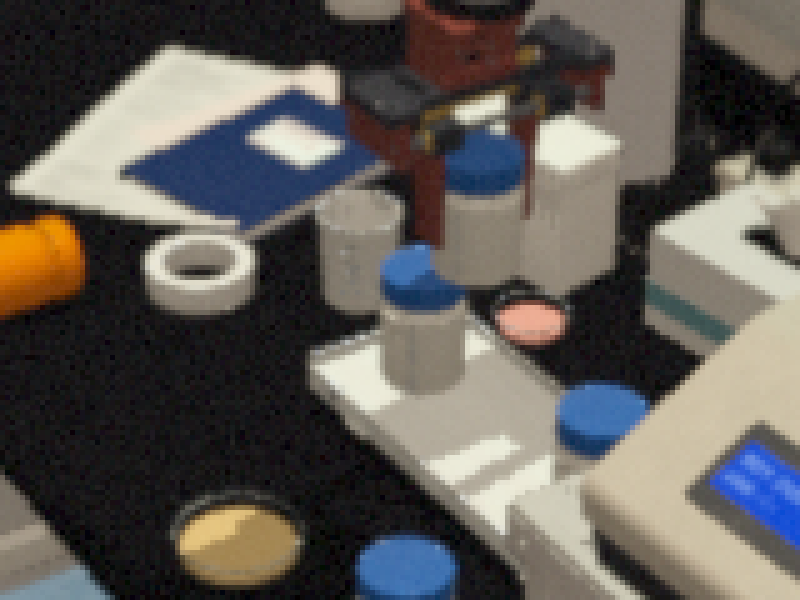

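View pics/top7.png

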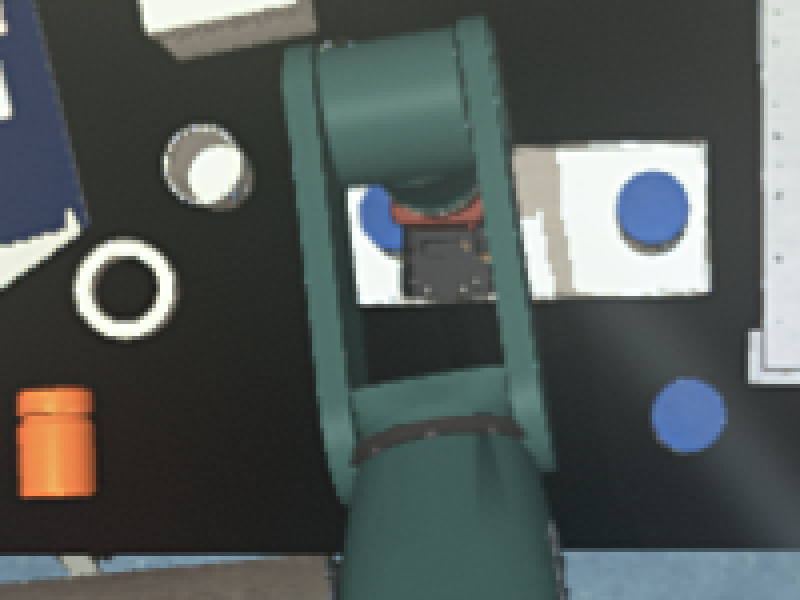

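jog_arm(
  moves=[
    [0.6, [0.006, 0.008, 0.001], [-0.1, 0, 0]],
    [0.6, [0.009, 0.02, 0.001], [-0.1, 0, 0]],
    [0.6, [0.009, 0.025, 0.001], [-0.1, 0, 0]],
    [0.6, [0.009, 0.025, 0.001], [-0.1, 0, 0]],
    [0.6, [0.009, 0.025, 0.001], [-0.1, 0, 0]],
  ],
)

```text
t: 13.75
tcp_pos: [626.8, 161.0, 176.3]
tool_rot: [-1.217, 1.193, -1.196]
wrist_force: [-0.4, -0.8, -0.9]
gripper_width: 60.8
```

Run:
```python
from now import *
from h import *
S=robot.read_camera("scene")
zb=p[2]-39
P=[]
def body(x0,zb):
    # full silhouette overlay
    return [proj(S,cyl(np.array([x0[0],x0[1],zb]),[0,0,1],0,90))]
f=capfit(S,[p[0]+3,p[1]+2],zb);print(zb,f[:3]);P+=[f[3]]+body(f[0],zb)
f=capfit(S,[627,234.7],40);print(f[:3]);P+=[f[3]]+body(f[0],40)
overlay(S,P,(200,90,340,200),"pics/o8.png",5)
```

```text
[626.75172226 160.95656364 176.28475919] [ 1.450e-01  4.760e-01  1.469e+00 -1.000e-03  1.195e+00  1.260e-01] [-0.4 -0.8 -0.9] 60.84475927850162 13.75
[[ 1.910e-02  1.900e-03  9.998e-01]
 [-9.998e-01 -4.000e-04  1.910e-02]
 [ 4.000e-04 -1.000e+00  1.900e-03]]
137.28475919477017 (array([632.5, 158.2]), np.float64(69.9), np.int32(167))
(array([624., 237.]), np.float64(94.1), np.int32(121))
```

View pics/o8.png

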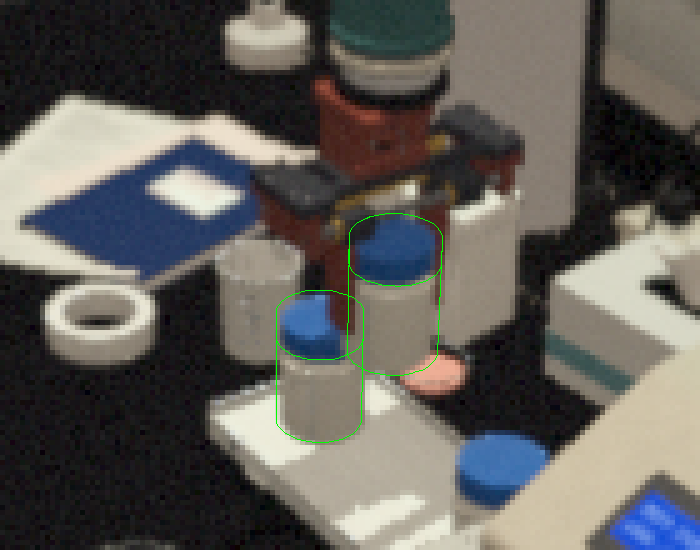

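jog_arm(
  moves=[
    [0.6, [0, 0.03, 0], [-0.1, 0, 0]],
    [0.6, [0, 0.06, 0], [-0.1, 0, 0]],
    [0.6, [0, 0.08, -0.001], [-0.1, 0, 0]],
    [0.6, [0, 0.088, -0.001], [-0.1, 0, 0]],
    [0.6, [0, 0.088, -0.001], [-0.1, 0, 0]],
    [0.6, [0, 0.088, -0.001], [-0.1, 0, 0]],
  ],
)

```text
t: 14.55
tcp_pos: [626.6, 161.0, 89.3]
tool_rot: [-1.217, 1.194, -1.196]
wrist_force: [0.8, -0.6, -0.7]
gripper_width: 60.9
```

Run:
```python
from now import *
from h import *
import pickle
S=robot.read_camera("scene");T=robot.read_camera("top");pickle.dump((T,S,p),open("im9.pkl","wb"))
P=[]
for x,zb in (((627.3,234.7),40),((626,161),p[2]-39)): P+=[proj(S,cyl(np.array([x[0],x[1],zb]),[0,0,1],0,90))]
overlay(S,P,(220,110,320,200),"pics/o9.png",7)
overlay(T,[],(190,140,310,220),"pics/t9.png",6)
```

```text
[626.62479811 161.01817718  89.28015481] [ 1.450e-01  5.710e-01  1.546e+00 -1.000e-03  1.023e+00  1.260e-01] [ 0.8 -0.6 -0.7] 60.89869069444867 14.55
[[ 1.920e-02  1.900e-03  9.998e-01]
 [-9.998e-01 -2.000e-04  1.920e-02]
 [ 2.000e-04 -1.000e+00  1.900e-03]]
```

View pics/o9.png

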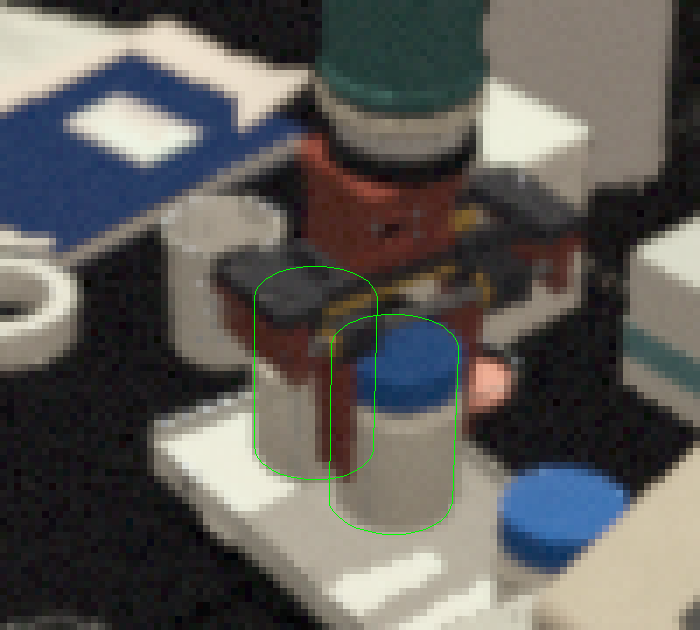

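View pics/t9.png

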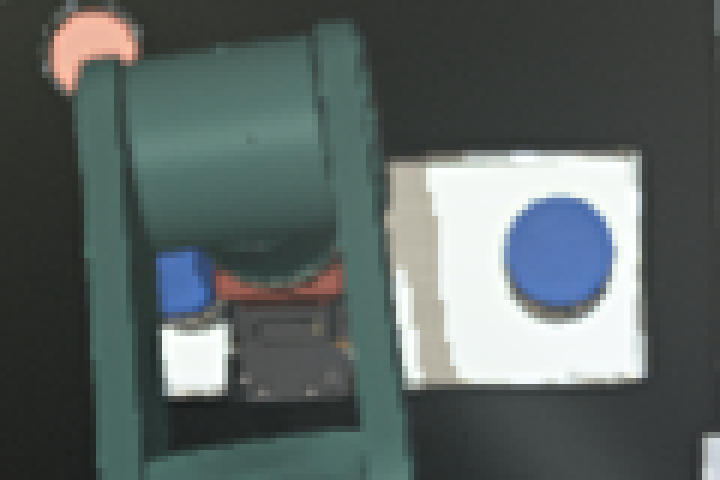

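jog_arm(
  moves=[
    [0.6, [-0.001, 0.003, -0.0016], [-0.1, 0, 0]],
    [0.6, [-0.001, 0.006, -0.0016], [-0.1, 0, 0]],
    [0.6, [-0.001, 0.007, -0.0016], [-0.1, 0, 0]],
    [0.6, [-0.001, 0.008, -0.0016], [-0.1, 0, 0]],
    [0.6, [-0.001, 0.008, -0.0016], [-0.1, 0, 0]],
  ],
)

```text
t: 15.28
tcp_pos: [624.0, 161.8, 80.1]
tool_rot: [-1.22, 1.196, -1.194]
wrist_force: [-0.3, 0.0, -0.6]
gripper_width: 60.9
```

jog_arm(
  moves=[
    [0.6, [0, 0.001, 0], [0, 0, 0]],
    [0.6, [0, 0.002, 0], [0, 0, 0]],
    [0.6, [0, 0.002, 0], [0, 0, 0]],
  ],
)

```text
t: 15.65
tcp_pos: [624.3, 161.8, 79.2]
tool_rot: [-1.219, 1.196, -1.195]
wrist_force: [-2.2, 0.3, 6.5]
gripper_width: 60.6
```

jog_arm(
  moves=[
    [0.75, [0, 0, 0], [0, 0, 0]],
    [0.9, [0, 0, 0], [0, 0, 0]],
    [1, [0, 0, 0], [0, 0, 0]],
    [1, [0, 0, 0], [0, 0, 0]],
    [1, [0, -0.03, 0], [0, 0, 0]],
    [1, [0, -0.08, 0], [0, 0, 0]],
    [1, [0.02, -0.12, -0.02], [0, 0, 0]],
    [1, [0.06, -0.13, -0.07], [0, 0, 0]],
    [1, [0.11, -0.13, -0.12], [0, 0, 0]],
    [1, [0.15, -0.13, -0.165], [0, 0, 0]],
    [1, [0.15, -0.13, -0.165], [0, 0, 0]],
    [1, [0.15, -0.13, -0.165], [0, 0, 0]],
  ],
)

```text
t: 17.15
tcp_pos: [462.9, 8.6, 209.0]
tool_rot: [-1.218, 1.196, -1.196]
wrist_force: [0.7, 0.1, -0.3]
gripper_width: 87.7
```

```bash
cat > meas.py <<'E'
from now import *
from h import *
import pickle,sys
S=robot.read_camera("scene");T=robot.read_camera("top");pickle.dump((T,S,p),open("im_last.pkl","wb"))
P=[];Q=[]
for nm,x0,zb in (("rowL",[620,230],40),("slotA",[621,160],40),("slotB",[622,90],40),("rowR",[623,20],40),("stand",[455,-10],0)):
    try:
        f=capfit(T,x0,zb,30,False);P.append(f[3]);f1=capfit(T,x0,zb,30,True);g=capfit(S,[x0[0]+6,x0[1]+4],zb);Q.append(g[3])
        print(nm,"T",f[:3],f1[0],"S",g[:3])
    except Exception as ex: print(nm,ex)
overlay(T,P,(190,150,320,250),"pics/m%s_t.png"%sys.argv[1],6)
overlay(S,Q,(220,130,330,230),"pics/m%s_s.png"%sys.argv[1],6)
E
python3 meas.py 1
```

```text
[462.85402002   8.56996837 208.97591202] [-0.131  0.188  1.826 -0.     1.127 -0.148] [ 0.7  0.1 -0.3] 87.73823034288415 17.15
[[ 1.780e-02 -3.000e-04  9.998e-01]
 [-9.998e-01 -3.000e-04  1.780e-02]
 [ 3.000e-04 -1.000e+00 -3.000e-04]]
rowL T (array([620.2, 229.6]), np.float64(35.9), np.int32(251)) [618.6 229.3] S (array([630.1, 258.4]), np.float64(156.1), np.int32(54))
slotA T (array([622.5, 159.3]), np.float64(38.6), np.int32(245)) [621.9 159.2] S (array([636.5, 159.8]), np.float64(141.3), np.int32(87))
slotB T (array([622.2, 159.3]), np.float64(38.8), np.int32(245)) [621.7 158.9] S (array([637.4, 161.2]), np.float64(141.0), np.int32(87))
rowR T (array([623.9,  19.7]), np.float64(36.2), np.int32(246)) [622.7  19.8] S (array([631.5,  23.1]), np.float64(64.2), np.int32(197))
stand T (array([447. ,   5.9]), np.float64(509.8), np.int32(246)) [461.7 -14. ] S (array([459.8,  -6.2]), np.float64(27.2), np.int32(281))
```

View pics/m1_t.png

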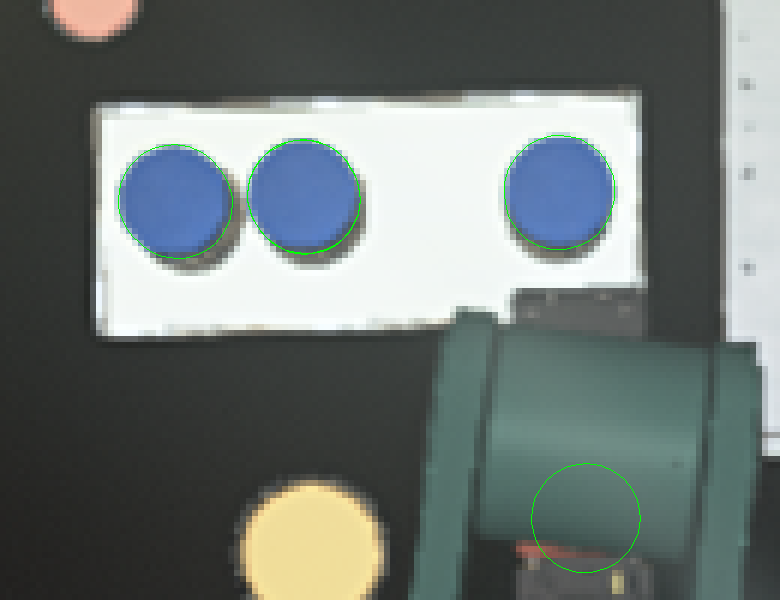

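View pics/m1_s.png

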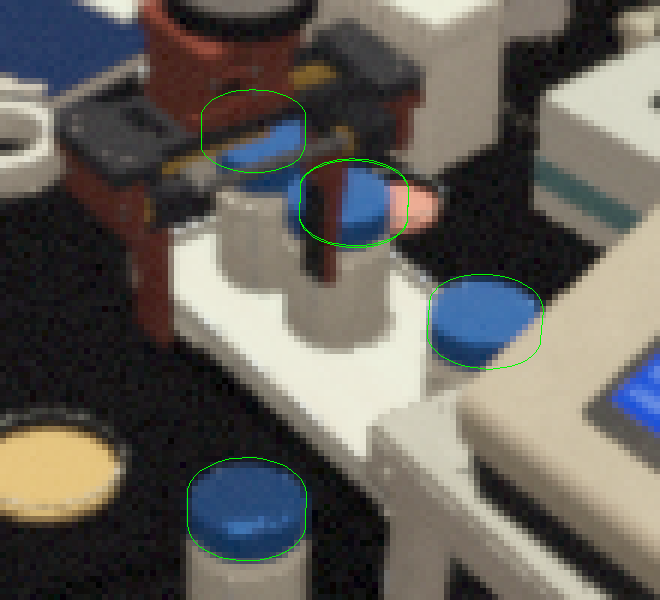

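Top view: the new jar sits in the left slot, caps at about (219,184), (240,183), (283,182). The scene view shows it upright and the standing jar undisturbed. Next I pick up the standing jar.

jog_arm(
  moves=[
    [1, [0.0165, 0.01, -0.0054], [0, 0, 0]],
    [1, [0.0165, 0.03, -0.0054], [0, 0, 0]],
    [1, [0.0165, 0.075, -0.0054], [0, 0, 0]],
    [1, [0.0165, 0.125, -0.0054], [0, 0, 0]],
    [1, [0.0165, 0.16, -0.0054], [0, 0, 0]],
    [1, [0.0165, 0.171, -0.0054], [0, 0, 0]],
    [1, [0.0165, 0.171, -0.0054], [0, 0, 0]],
    [0.6, [0.0165, 0.171, -0.0054], [0, 0, 0]],
    [0.6, [0.0165, 0.171, -0.0054], [0, 0, 0]],
    [0.6, [0.0165, 0.171, -0.0054], [0, 0, 0]],
    [0.6, [0.0165, 0.171, -0.0054], [0, 0, 0]],
  ],
)

```text
t: 18.62
tcp_pos: [457.2, -8.1, 38.4]
tool_rot: [-1.219, 1.195, -1.195]
wrist_force: [-0.6, 0.1, 7.2]
gripper_width: 61.1
```

Run:
```python
from now import *
from h import *
S=robot.read_camera("scene");overlay(S,[],(200,130,340,250),"pics/s11.png",5)
T=robot.read_camera("top")
print([(nm,capfit(T,x0,40,30)[0]) for nm,x0 in (("L",[620,230]),("A",[622,159]),("R",[623,20]))])
```

```text
[457.16492586  -8.05883687  38.36203407] [-1.68e-01  4.52e-01  2.01e+00 -1.00e-03  6.81e-01 -1.86e-01] [-0.6  0.1  7.2] 61.051784106027874 18.625
[[ 1.910e-02 -7.000e-04  9.998e-01]
 [-9.998e-01 -7.000e-04  1.910e-02]
 [ 7.000e-04 -1.000e+00 -7.000e-04]]
[('L', array([620.2, 229.6])), ('A', array([622.8, 159.3])), ('R', array([624.4,  19. ]))]
```

View pics/s11.png

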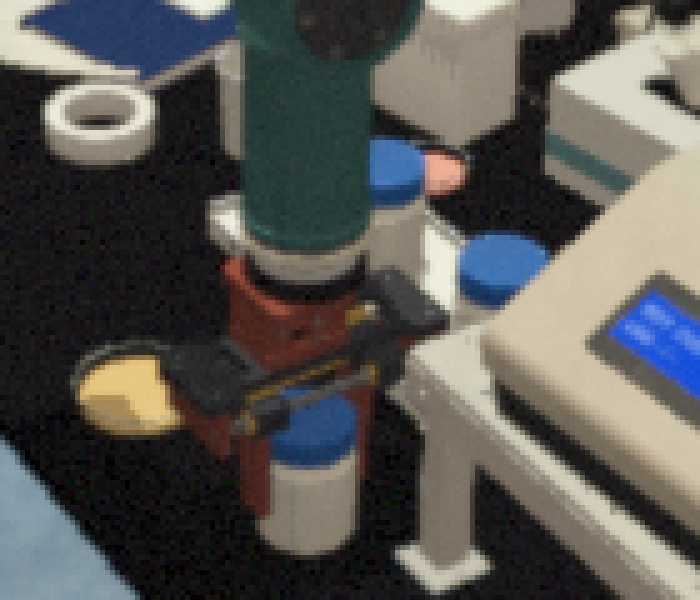

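jog_arm(
  moves=[
    [0.6, [0, -0.02, 0], [0, 0, 0]],
    [0.6, [0, -0.06, 0], [0, 0, 0]],
    [0.6, [0, -0.11, 0], [0, 0, 0]],
    [0.6, [-0.03, -0.155, 0], [0, 0, 0]],
    [0.6, [-0.07, -0.162, 0.02], [0, 0, 0]],
    [0.6, [-0.0969, -0.162, 0.065], [0, 0, 0]],
    [0.6, [-0.0969, -0.162, 0.115], [0, 0, 0]],
    [0.6, [-0.0969, -0.162, 0.155], [0, 0, 0]],
    [0.6, [-0.0969, -0.162, 0.1693], [0, 0, 0]],
    [0.6, [-0.0969, -0.162, 0.1693], [0, 0, 0]],
    [0.6, [-0.0969, -0.162, 0.1693], [0, 0, 0]],
  ],
)

```text
t: 20.1
tcp_pos: [622.6, 92.2, 198.9]
tool_rot: [-1.222, 1.198, -1.194]
wrist_force: [0.0, -0.5, -2.4]
gripper_width: 60.6
```

Run:
```python
from now import *
from h import *
Rd=rot([0,0,-1],[np.cos(.0192),np.sin(.0192),0])
show(Rd,[624.3,92,88]); show(Rd,[624.3,92,128])
S=robot.read_camera("scene");overlay(S,[],(200,90,340,210),"pics/s12.png",5)
```

```text
[622.55173553  92.16515619 198.87868801] [ 0.038  0.434  1.481 -0.     1.231  0.019] [ 0.  -0.5 -2.4] 60.60560627364226 20.1
[[ 1.910e-02 -4.100e-03  9.998e-01]
 [-9.998e-01 -6.000e-04  1.910e-02]
 [ 5.000e-04 -1.000e+00 -4.100e-03]]
 shift m [0.0001, 0.1109, 0.0022] turn [0.24, -0.0, 0.03]
 shift m [0.0002, 0.0709, 0.002] turn [0.24, -0.0, 0.03]
```

View pics/s12.png

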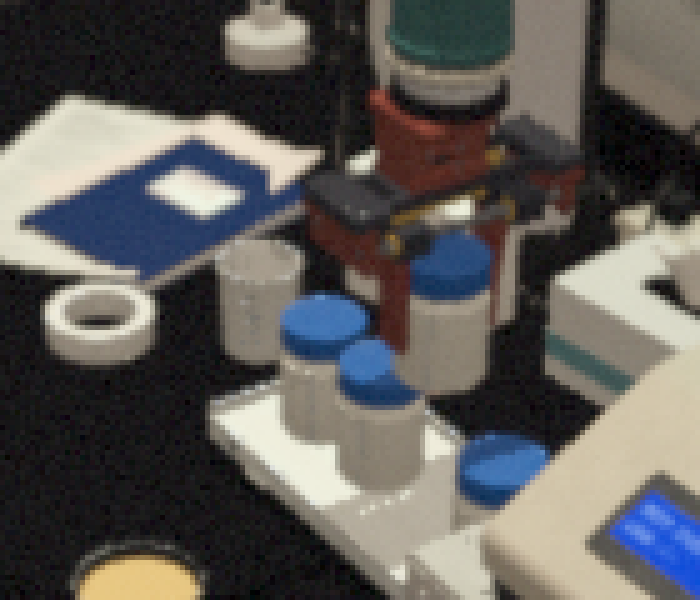

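jog_arm(
  moves=[
    [0.6, [0, 0.03, 0.001], [0.24, 0, 0]],
    [0.6, [0, 0.055, 0.0015], [0.24, 0, 0]],
    [0.6, [0, 0.065, 0.0015], [0.24, 0, 0]],
    [0.6, [0, 0.075, 0.0015], [0.24, 0, 0]],
    [0.6, [0, 0.085, 0.0015], [0.24, 0, 0]],
    [0.6, [0, 0.085, 0.0015], [0.24, 0, 0]],
    [0.6, [0, 0.085, 0.0015], [0.24, 0, 0]],
  ],
)

```text
t: 21.02
tcp_pos: [626.3, 92.3, 114.7]
tool_rot: [-1.216, 1.193, -1.197]
wrist_force: [0.5, -0.3, -2.0]
gripper_width: 61.1
```

Run:
```python
from now import *
from h import *
Rd=rot([0,0,-1],[np.cos(.0192),np.sin(.0192),0])
show(Rd,[624.3,92,88])
S=robot.read_camera("scene");overlay(S,[],(220,110,320,200),"pics/s13.png",7)
```

```text
[626.26313442  92.27212328 114.65039911] [ 3.800e-02  5.240e-01  1.561e+00 -1.000e-03  1.054e+00  1.900e-02] [ 0.5 -0.3 -2. ] 61.09575958821056 21.025
[[ 1.920e-02  3.100e-03  9.998e-01]
 [-9.998e-01 -4.000e-04  1.920e-02]
 [ 5.000e-04 -1.000e+00  3.100e-03]]
 shift m [0.0002, 0.0266, -0.0021] turn [-0.18, 0.0, 0.03]
```

View pics/s13.png

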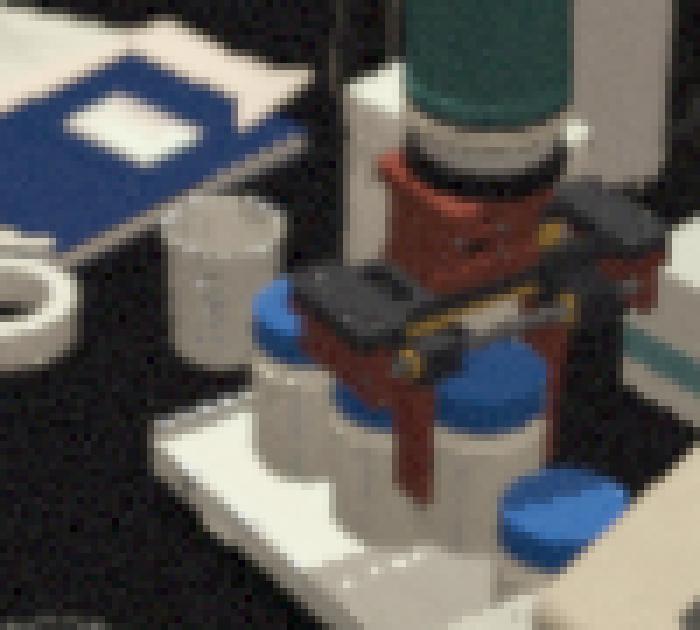

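jog_arm(
  moves=[
    [0.6, [0, 0.012, -0.001], [-0.15, 0, 0]],
    [0.6, [0, 0.022, -0.002], [-0.15, 0, 0]],
    [0.6, [0, 0.029, -0.002], [-0.15, 0, 0]],
    [0.6, [0, 0.032, -0.002], [-0.15, 0, 0]],
    [0.6, [0, 0.033, -0.002], [-0.15, 0, 0]],
    [0.6, [0, 0.033, -0.002], [-0.15, 0, 0]],
  ],
)

```text
t: 21.82
tcp_pos: [624.2, 92.2, 81.4]
tool_rot: [-1.218, 1.195, -1.195]
wrist_force: [0.1, -0.2, -2.0]
gripper_width: 61.2
```

```bash
python3 now.py
```

```text
[624.19286784  92.20737399  81.37567456] [ 3.800e-02  5.630e-01  1.588e+00 -1.000e-03  9.900e-01  1.900e-02] [ 0.1 -0.2 -2. ] 61.17472718136588 21.825
[[ 1.930e-02  2.000e-04  9.998e-01]
 [-9.998e-01 -5.000e-04  1.930e-02]
 [ 5.000e-04 -1.000e+00  1.000e-04]]
```

jog_arm(
  moves=[
    [0.6, [0, 0.001, 0], [0, 0, 0]],
    [0.6, [0, 0.002, 0], [0, 0, 0]],
    [0.6, [0, 0.003, 0], [0, 0, 0]],
    [0.6, [0, 0.003, 0], [0, 0, 0]],
  ],
)

```text
t: 22.32
tcp_pos: [624.0, 92.2, 78.4]
tool_rot: [-1.219, 1.195, -1.195]
wrist_force: [-0.5, 0.4, 0.8]
gripper_width: 61.1
```

jog_arm(
  moves=[
    [0.6, [0, 0.0006, 0], [0, 0, 0]],
    [0.6, [0, 0.001, 0], [0, 0, 0]],
    [0.6, [0, 0.001, 0], [0, 0, 0]],
  ],
)

```text
t: 22.7
tcp_pos: [624.0, 92.2, 78.4]
tool_rot: [-1.218, 1.195, -1.195]
wrist_force: [-3.4, -0.8, 8.6]
gripper_width: 60.9
```

Resting on the shelf. I'll release, raise and swing the arm clear for measurement.

jog_arm(
  moves=[
    [0.75, [0, 0, 0], [0, 0, 0]],
    [0.9, [0, 0, 0], [0, 0, 0]],
    [1, [0, 0, 0], [0, 0, 0]],
    [1, [0, 0, 0], [0, 0, 0]],
    [1, [0, -0.03, 0], [0, 0, 0]],
    [1, [0, -0.08, 0], [0, 0, 0]],
    [1, [-0.02, -0.13, -0.03], [0, 0, 0]],
    [1, [-0.07, -0.15, -0.08], [0, 0, 0]],
    [1, [-0.12, -0.15, -0.12], [0, 0, 0]],
    [1, [-0.17, -0.15, -0.16], [0, 0, 0]],
    [1, [-0.22, -0.15, -0.19], [0, 0, 0]],
    [1, [-0.25, -0.15, -0.19], [0, 0, 0]],
  ],
)

```text
t: 24.2
tcp_pos: [426.5, 340.1, 227.3]
tool_rot: [-1.22, 1.194, -1.193]
wrist_force: [2.0, 0.8, 0.6]
gripper_width: 88.1
```

```bash
python3 meas.py 3
python3 - <<'E'
import pickle
from h import *
T,S,_=pickle.load(open("im_last.pkl","rb"))
X=[]
b=blobs(blue(T),100)
for x0 in ([620,230],[622,160],[622,90],[624,20]):
    uv=proj(T,[[*x0,130]])[0];q=min(b,key=lambda q:np.hypot(*(q[0]-uv)))
    s=least_squares(lambda x:proj(T,[[x[0],x[1],130]])[0]-q[0],x0);X.append(s.x);print(q[0].round(2),q[1],s.x.round(1))
X=np.array(X);i=[X[0]+(X[3]-X[0])*k/3 for k in(1,2)];print("err",(X[1]-i[0]).round(1),(X[2]-i[1]).round(1),np.diff(X[:,1]).round(1))
E
```

```text
[426.46243528 340.14711907 227.30842853] [0.547 0.288 1.635 0.    1.22  0.525] [2.  0.8 0.6] 88.06320265724416 24.2
[[ 2.110e-02 -1.200e-03  9.998e-01]
 [-9.998e-01 -5.000e-04  2.110e-02]
 [ 5.000e-04 -1.000e+00 -1.200e-03]]
rowL T (array([620.2, 229.6]), np.float64(35.9), np.int32(251)) [618.6 229.3] S (array([627.6, 230.1]), np.float64(609.9), np.int32(798))
slotA T (array([622.5, 159.3]), np.float64(38.6), np.int32(245)) [621.9 159.2] S (array([627.8, 165.2]), np.float64(602.1), np.int32(798))
slotB T (array([622.9,  90.8]), np.float64(39.2), np.int32(243)) [621.8  90.7] S (array([629.1,  90.5]), np.float64(584.8), np.int32(798))
rowR T (array([623.9,  19.7]), np.float64(36.2), np.int32(246)) [622.7  19.8] S (array([629.9,  38.6]), np.float64(616.4), np.int32(798))
stand T (array([447. ,   5.9]), np.float64(509.8), np.int32(246)) [461.7 -14. ] S (array([1168. , 3591.6]), np.float64(798.0), np.int32(798))
[218.64 183.12] 251 [618.9 228.9]
[240.06 182.11] 245 [621.8 159. ]
[261.07 182.  ] 243 [621.8  90.4]
[282.83 181.56] 246 [622.8  19.4]
err [ 1.6 -0.1] [0.3 1.2] [-69.9 -68.6 -71. ]
```

View pics/m3_t.png

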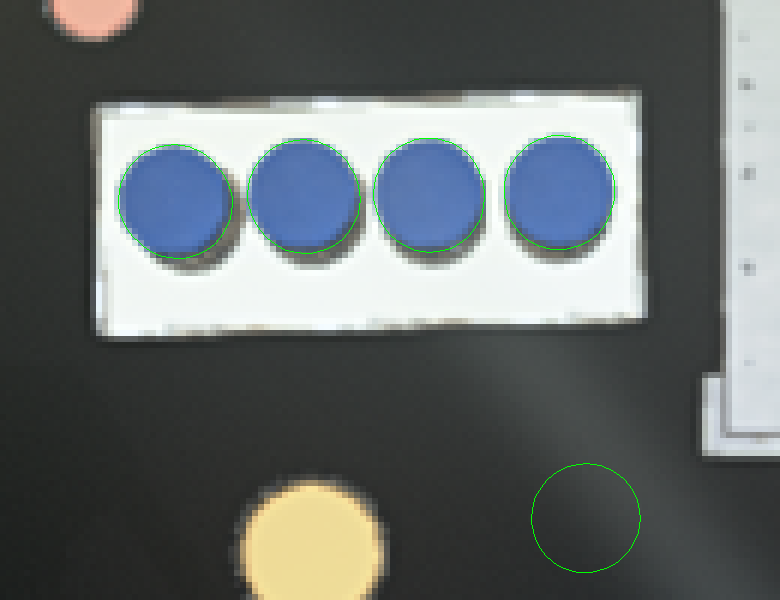

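View pics/m3_s.png

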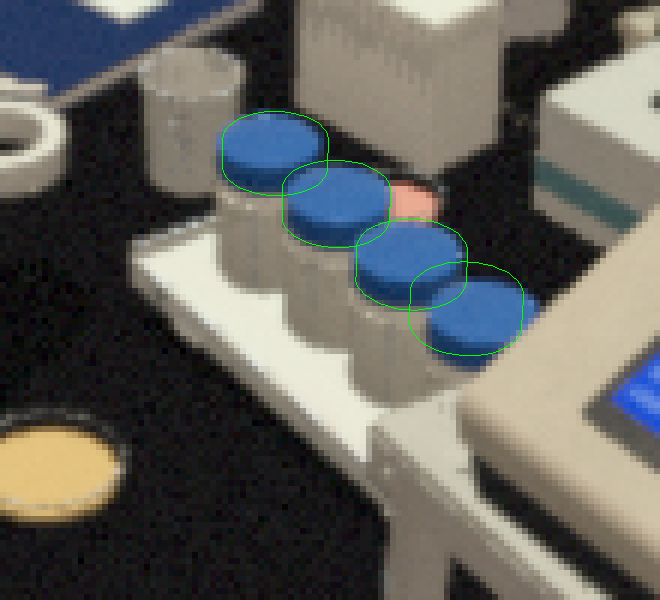

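Run:
```python
from plant import robot
import pickle
from h import *
T0,S0=pickle.load(open("im0.pkl","rb"))
T=robot.read_camera("top")
d=np.abs(T["pixels"].astype(int)-T0["pixels"]).max(2)>60
cv2.imwrite("pics/final.png",T["pixels"][:,:,::-1])
print([(q[0].round(),q[1]) for q in blobs(d.astype(np.uint8),15)])
s=robot.state();print(s["t"],s["dq"].round(3),robot.sign_off())
```

```text
[(array([241., 183.]), np.int32(330)), (array([261., 183.]), np.int32(320)), (array([156., 239.]), np.int32(1778)), (array([292., 233.]), np.int32(261)), (array([119., 254.]), np.int32(205)), (array([137., 271.]), np.int32(67)), (array([167., 270.]), np.int32(42)), (array([199., 289.]), np.int32(258)), (array([149., 296.]), np.int32(394)), (array([ 63., 317.]), np.int32(1801)), (array([114., 341.]), np.int32(713)), (array([120., 311.]), np.int32(24)), (array([206., 321.]), np.int32(54)), (array([254., 327.]), np.int32(64)), (array([294., 330.]), np.int32(88)), (array([248., 366.]), np.int32(216)), (array([322., 355.]), np.int32(33)), (array([139., 372.]), np.int32(142)), (array([ 85., 384.]), np.int32(492)), (array([325., 367.]), np.int32(21)), (array([238., 392.]), np.int32(1062)), (array([324., 388.]), np.int32(272)), (array([208., 383.]), np.int32(45)), (array([154., 388.]), np.int32(19)), (array([181., 395.]), np.int32(57)), (array([141., 401.]), np.int32(266)), (array([202., 415.]), np.int32(81))]
the job is handed in; nothing more can be done
24.35 [-0.044 -0.004  0.018 -0.016  0.007 -0.016] None
```

View pics/final.png

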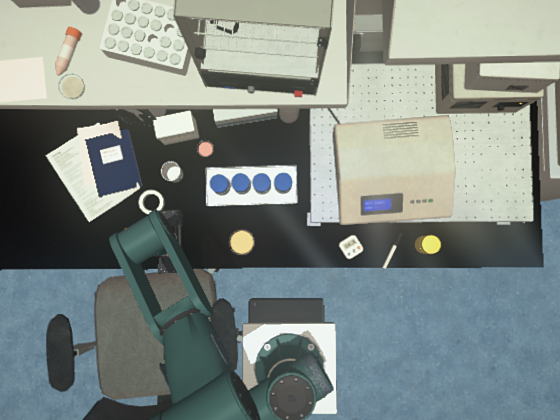

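All four jars now stand upright, caps up, in one row on the shelf, and I handed the job in at 24.35 s.

- **What I did:** I stood the fallen jar up on the bench and let go of it. I then took it again from above and set it in the left slot, and put the standing jar in the right slot. The largest contact force I read when setting a jar down was 10 N.
- **Row check:** In the last top view the cap centres are 69.9, 68.6 and 71.0 mm apart. My two jars are within about 1.6 mm of the ideal spots, which is within the measuring error. The two end jars measure the same as before.
- **Bystanders:** Before and after pictures from the top camera show no change at the petri dish, tape roll, beaker, timer or yellow jar. The arm hid the orange jar in that last picture, but it had not moved in earlier ones.
- **What disagreed:** The two cameras differ by about 5 to 7 mm in absolute x. I used the gripper position to settle that, and compared jars only within one camera. The scene camera's final fits failed because the four caps merged into one patch, so the spacing figures come from the top camera alone. The scene picture does show all the jars upright, though the right end jar is partly hidden by the instrument.

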